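# Register the printing blocks and lock the bed

## Task

Pull the lock knob of the registration bed fully out, lay every printing block that is there in the lane whose tag matches its stripes, and with the orange-gripped pusher nudge each one gently along under the hood until it rests against its hidden stop. When all are home, push the lock knob fully back in, and leave the pusher lying on its white pad along it, as you found it; do not disturb the tape, the ink jar or the pencil cup.

Things in the scene. Friction and masses are not known exactly. Their poses are not given: they have to be found in the camera images.
- block_red: Loose printing block, 56 long (its x) x 40 wide (its y) x 23 mm high, about 0.1 kg: wood with a teal lino top, white marks and a red stripe across the top at both ends. Origin: centre of the underside, z up. Either end may lead. May be absent.
- block_yellow: Loose printing block, 56 long (its x) x 40 wide (its y) x 23 mm high, about 0.1 kg: wood with a teal lino top, white marks and a yellow stripe across the top at both ends. Origin: centre of the underside, z up. Either end may lead. May be absent.
- block_blue: Loose printing block, 56 long (its x) x 40 wide (its y) x 23 mm high, about 0.1 kg: wood with a teal lino top, white marks and a blue stripe across the top at both ends. Origin: centre of the underside, z up. Either end may lead. May be absent.
- stop_red (a point): Hidden fixed stop of the red lane, under the hood: foot of its face, at lane floor level; x along the lane (away from the robot), y left, z up. A home block has its end against this face: its origin is at x = -28 mm here. A red tag on the hood roof lies over the lane, from 20 mm before to 55 mm past the face. Which lane is which colour, and the stop's depth (6 mm either way), vary.
- stop_yellow (a point): Hidden fixed stop of the yellow lane, under the hood: foot of its face, at lane floor level; x along the lane (away from the robot), y left, z up. A home block has its end against this face: its origin is at x = -28 mm here. A yellow tag on the hood roof lies over the lane, from 20 mm before to 55 mm past the face. Which lane is which colour, and the stop's depth (6 mm either way), vary.
- stop_blue (a point): Hidden fixed stop of the blue lane, under the hood: foot of its face, at lane floor level; x along the lane (away from the robot), y left, z up. A home block has its end against this face: its origin is at x = -28 mm here. A blue tag on the hood roof lies over the lane, from 20 mm before to 55 mm past the face. Which lane is which colour, and the stop's depth (6 mm either way), vary.
- bed_mid (a point): Registration bed, fixed plate 330 x 216 x 12 mm; this point is on the floor of the middle lane, 12 mm above the table; x along the lanes (away from the robot), y left. Three lanes, 74 mm apart, run from x = -170 mm to stops at x about 107 to 119 mm, with ribs 8 mm high between them. Lanes are 50 mm wide up to x = 0 and taper to 43 mm at x = 31 mm, then stay so.
- hood (a point): Centre of the top of the grey hood over the lanes' far end (same axes as bed_mid, at its x = 98 mm). The hood covers bed_mid x = 35 to 160 mm; its underside is 34 mm and its top 40 mm above the lane floor (tags to 44 mm). It hides the stops; fingers do not fit under it but blocks and the pusher's nose do.
- load (a point): Middle of the open loading part of the middle lane, on its floor (bed_mid x = -45 mm, same axes; the other lanes are 74 mm to the left and right). Blocks are set down hereabouts, long side along the lane, 30 mm either way along it.
- tooth (a point): Foot of the middle tooth of the lock bar, 10 mm above the lane floor, at bed_mid x = 44 mm; moves with the bar. Three teeth, 74 mm apart, 10 mm wide and 8 mm thick. With the bar in, each stands in its lane (7 to 17 mm left of its middle): it bars unloaded blocks and locks home blocks in. With the bar out they stand over the ribs.
- lock (a joint): Lock bar, slides along the bed's +y (left). 0 = knob pushed fully in, teeth in the lanes (as at the start, within 3 mm); 0.030 m = pulled fully out, lanes open. It stays where left (about 3 N of friction).
- knob (a point): Middle of the pull knob of the lock bar, left of the bed: a black cylinder 24 mm in diameter and 32 mm long, lying along the bed's y, with an orange flange (32 mm diameter, 6 mm) at its outer (left) end, 16 mm from this point. Its axis is 42 mm above the table; free all round below and above, can be pinched from above across the bed's x. Same axes as bed_mid.
- pusher: Loose pushing tool, 0.28 kg: wooden bar 150 long x 22 wide x 18 mm high with a brass-tipped nose; orange grip on it, 44 long x 20 wide, 18 to 58 mm above the underside; steel heel 70 long x 38 wide x 8 mm under it (40 mm behind to 30 mm ahead of the origin). Origin: underside, beneath the middle of the grip; x to the nose end (110 mm ahead; tail 40 mm behind), z up.
- rest (a point): The point of the white pad (180 x 60 mm) on the cutting mat where the pusher's origin lies when the tool is put away; 4 mm above the table (mat top); x along the pad in the direction of the nose. The dark mat is 270 x 280 x 4 mm; the blocks start on it too.
- tape: Bystander: roll of blue tape, 90 mm across, 24 mm high, lying flat; origin at its underside.
- ink: Bystander: teal ink jar, 60 mm across, 75 mm high; origin at its underside.
- cup: Bystander: white cup of pencils, 72 mm across, 90 mm high (pencils to 155 mm); origin at its underside.
There are look-alikes about, which are no part of the job. Leave any pink look-alike of the block_red alone.

How it is judged:
By the outcome, as a careful person would: the job done as asked, in the order asked, and still so for the second after the job is handed in, with the robot touching nothing.
Of block_red, block_yellow, block_blue only 2 to 3 are there at a start; the rules pass over those that are not, and their reading is None.
At some moment in a run one of block_red, block_yellow, block_blue, pusher may be knocked a few centimetres aside while the robot is not near it.
Once in a run the grip may slacken for a moment while it holds something.
It also fails if it takes over 210 s, if anything falls off the work surface, if the arm or the gripper's body presses on something with over 40 N, if the wrist force passes 120 N, or if a joint passes its speed limit or range.

## Robot

A 7-joint arm with a two-finger parallel gripper is mounted at the origin on the work surface. World frame = base frame: x ahead of the robot, y to its left, z up, the work surface at z = 0. Lengths are in m, angles in rad, forces in N, time in s.
With the tool pointing down it reaches from about 0.425 to 0.925 m from the base axis. Payload 6.8 kg.
Tool frame: the origin (TCP) lies on the centre line of the jaws, within the pads' length; the fingertips stand 19 mm ahead of it and the grasp point (between the pads) is the TCP; z points along the fingers, y is the line along which they close (so a half turn about z gives the same grasp; the last joint's range is limited). The gripper opens to 85 mm and grips with 20 to 120 N. Pads are 22 mm wide; open, the fingers measure 114 mm over their backs; the gripper's body (76 mm by 85 mm) begins 54 mm behind the grasp point. The pads swing forward as they close: fully open they stand 13 mm farther back than shut.
Start: joints at [-1.42, 0.477, 0.022, 1.555, -0.011, 1.109, -0.083], TCP at [0.173, 0.653, 0.25] pointing down, gripper open.
Joint ranges: [-2.96, 2.96], [-0.34, 2.1], [-1.41, 1.46], [0.24, 2.44], [-1.37, 4.51], [0.17, 1.92], [-2.96, 2.96]. Speed limits (rad/s): [2.39, 2.39, 3.14, 3.14, 3.14, 3.14, 3.14].

## Interface

Orientations are given as a rotation vector (axis times angle).
In Python, from bench import r gives the robot as it stands. The module is installed in compiled form; this text tells all that it offers.
- The arm moves only by the tool arm_command, never from a script. Its argument "rows" is a list of rows, each an object of numbers: "fingers": the opening, from -1 (shut) to 1 (fully open); "x", "y", "z": the shift along the tool's x, y, z in m; "ax", "ay", "az": the turn, a rotation vector about the tool's x, y, z in degrees. In form: [{"fingers": .., "x": .., "y": .., "z": .., "ax": .., "ay": .., "az": ..}, ...]. A call has 1 to 10 rows; each row shifts and turns the commanded pose from where the row before left it, along the tool's axes as they then stand; what a row does not reach is not made up. A row lasts 1/12 s, in which the tool goes at most 41.7 mm and 7.16 degrees, less where a joint would pass 70% of its speed; a pose out of reach is approached as far as the arm can. A call is refused whole if a number of a shift passes 0.0417 or a number of a turn 7.16, either way. A call with a gripper value outside its range is refused whole. The fingers move at their own pace and stop on an object; "grip_force" is the grip in N (left out, the last holds). Time passes only in rows, so rows that do not move let the fingers close. It gives the time, the measured TCP pose, the force, the opening and the grip force at its end, in the units of the state.
- r.get_obs(): the state, without advancing time (a new reading comes with each control period).
- r.grab_frame(name): name is "side" or "top"; returns a dict with "frame" (420x560x3 uint8, red, green, blue), "depth" (420x560 float32, m along the optical axis (not along the pixel's ray), 0 where there is no reading), "K" (3x3 intrinsics, pixels), "world_from_camera" (4x4, takes a point from camera to world coordinates). Camera axes: x right, y down, z forward; pixel columns grow to the right and rows downward; lengths in m; the calibration is good to about 2 mm. A picture is of the moment at which its call begins.
- r.hand_in(): hands the job in; it is judged then, once.
The state is a dict: "clock": time; "joints": joint angles; "qvel": joint speeds; "tau": joint torques, N m; "tcp_pos": TCP position; "orientation": TCP orientation; "contact_force": force on the tool from outside, world axes, zero at the start; "moment": the same for the moment, N m; "grip_width": finger opening in m; "gripper_force": force on a finger pad.
Only numpy, scipy, OpenCV 4.12 (cv2) and the standard library are available. Lean on these libraries where they do the work, as an engineer would, in place of code of your own. Each camera call takes 0.05 s, during which the arm holds its last target. There are 200 camera calls.

## Working session

There is one attempt and no reset: what is moved stays moved. The work goes in short steps, Python scripts to look and compute and a tool call to move; the robot and the scene stay as the last step left them, time stands still between calls to the robot, and variables do not carry over. Pictures are saved under pics/ and viewed, at most 14 in all, crops included, and the job is handed in when it is done.

Besides the shell and the picture viewer there is one more tool, called after "Call:" in YAML: its name, and indented under it one key for each argument. arm_command: Moves the arm, as the interface text tells. Its arguments: {"type":"object","properties":{"rows":{"type":"array"},"grip_force":{"type":"number"}},"required":["rows"]}

```bash
mkdir -p pics; cat > h.py <<'E'
import numpy as np, cv2, pickle
from bench import r
from scipy.spatial.transform import Rotation as R
def snap(name,tag):
    f=r.grab_frame(name); pickle.dump(f,open(f'pics/{tag}.pkl','wb'))
    cv2.imwrite(f'pics/{tag}.png',f['frame'][:,:,::-1]); return f
def load(tag): return pickle.load(open(f'pics/{tag}.pkl','rb'))
def px(f,u,v,z=None):
    """world point at pixel: by depth, or on plane z"""
    K=f['K'];T=f['world_from_camera'];d=np.array([(u-K[0,2])/K[0,0],(v-K[1,2])/K[1,1],1.])
    if z is None:
        p=f['depth'][int(v)-1:int(v)+2,int(u)-1:int(u)+2]; s=np.median(p[p>0])
    else: s=(z-T[2,3])/(T[:3,:3]@d)[2]
    return T[:3,:3]@(d*s)+T[:3,3]
def crop(f,u0,v0,u1,v1,k,fn):
    cv2.imwrite(fn,cv2.resize(f['frame'][v0:v1,u0:u1,::-1],None,fx=k,fy=k,interpolation=cv2.INTER_CUBIC))
E
python3 - <<'E'
from h import *
for n in('top','side'): f=snap(n,n+'0'); print(f['K'].round(1).tolist(),f['world_from_camera'].round(3).tolist())
o=r.get_obs(); print(o['tcp_pos'],o['orientation'],o['clock'],o['grip_width'],R.from_rotvec(o['orientation']).as_matrix().round(3))
E
```

```text
[[411.1, 0.0, 282.4], [0.0, 411.1, 206.7], [0.0, 0.0, 1.0]] [[-0.022, -0.984, 0.176, 0.344], [-0.999, 0.026, 0.021, -0.053], [-0.026, -0.176, -0.984, 1.153], [0.0, 0.0, 0.0, 1.0]]
[[383.7, 0.0, 278.4], [0.0, 383.7, 211.4], [0.0, 0.0, 1.0]] [[0.947, -0.159, 0.278, 0.196], [-0.32, -0.471, 0.822, -1.109], [0.0, -0.868, -0.497, 0.714], [0.0, 0.0, 0.0, 1.0]]
[0.17261307 0.65203547 0.249427  ] [-4.05260224e-01 -3.11525506e+00  2.58092024e-03] 0.1 0.0855656141205357 [[-0.967  0.256 -0.   ]
 [ 0.256  0.967 -0.002]
 [-0.    -0.002 -1.   ]]
```

View pics/top0.png

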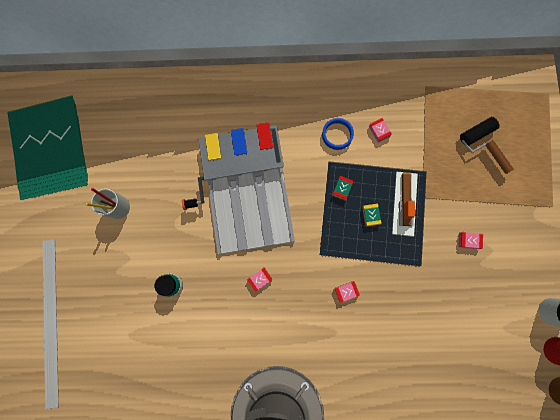

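View pics/side0.png

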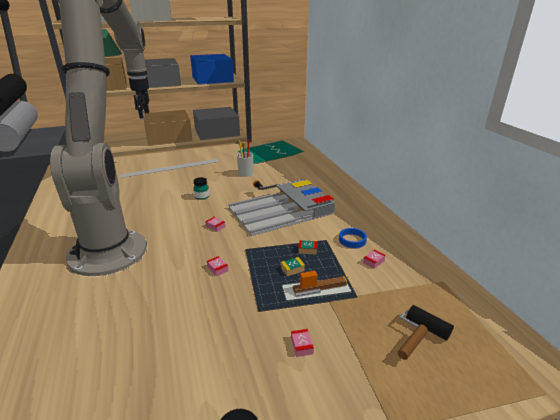

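Top view: red-striped teal block at (343,187) and yellow at (372,215), both on the mat. The look-alikes are pink blocks at (380,130), (260,280), (346,292) and (471,240). No blue block is visible. The pusher is at (408,205), the knob at (190,204), and the tags are yellow (213,146), blue (239,141) and red (265,136). I choose the teal-topped ones and check them in a crop.

```bash
python3 - <<'E'
from h import *
f=load('top0')
crop(f,315,155,435,270,5,'pics/c1.png'); crop(f,175,115,305,260,4,'pics/c2.png')
E
```

```text
(no output)
```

View pics/c1.png

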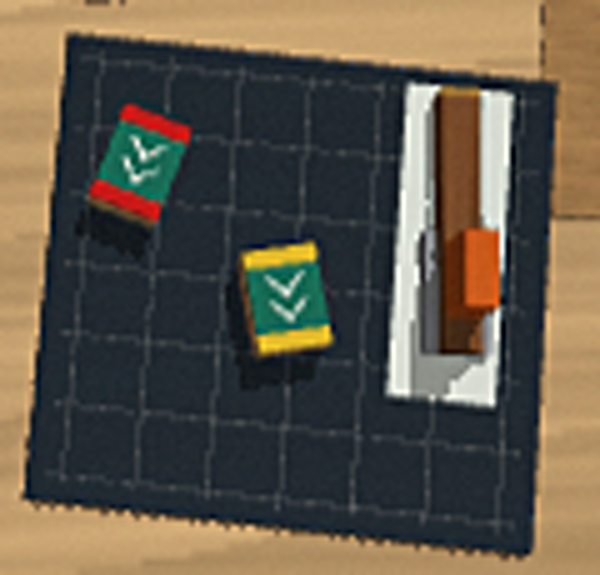

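View pics/c2.png

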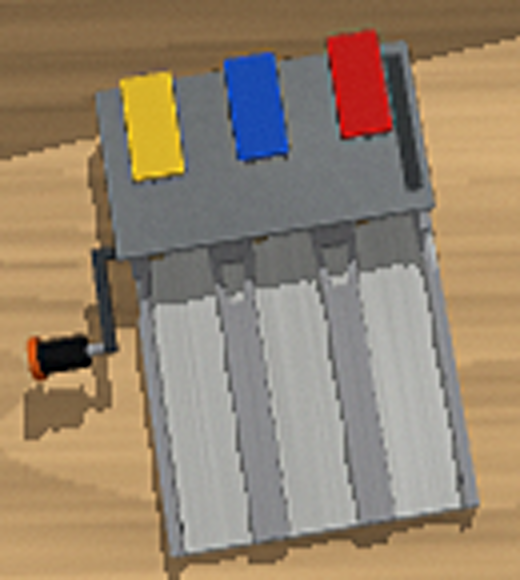

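```bash
cat >> h.py <<'E'
def cloud(f):
    K=f['K'];T=f['world_from_camera'];d=f['depth'];v,u=np.indices(d.shape)
    P=np.stack([(u-K[0,2])/K[0,0]*d,(v-K[1,2])/K[1,1]*d,d],-1)@T[:3,:3].T+T[:3,3]
    P[d==0]=np.nan; return P
def rect(P,m,u,v):
    """connected component of m at/near (u,v) -> world minAreaRect centre, sizes, yaw of long side, z"""
    n,l=cv2.connectedComponents(m.astype(np.uint8)); k=l[v,u]
    if k==0: return None
    Q=P[l==k]; (c,s,a)=cv2.minAreaRect((Q[:,:2]*1000).astype(np.float32))
    if s[0]<s[1]: a+=90; s=s[::-1]
    return np.round(c,1),np.round(s,1),round((a+90)%180-90,1),round(float(np.nanmedian(Q[:,2]))*1000,1),len(Q)
E
python3 - <<'E'
from h import *
f=load('top0');P=cloud(f);Z=P[...,2]
H=cv2.cvtColor(f['frame'],cv2.COLOR_RGB2HSV)
S=H[...,1]; h=H[...,0]
for n,(u,v) in dict(red=(343,187),yel=(372,215)).items(): print(n,rect(P,(Z>.018)&(Z<.045),u,v))
for n,(u,v) in dict(ty=(213,146),tb=(239,141),tr=(265,136)).items(): print(n,rect(P,(Z>.045)&(Z<.07)&(S>150),u,v))
print('hood',rect(P,(Z>.045)&(Z<.07),226,160))
print('pad',rect(P,(H[...,2]>150)&(S<60)&(Z<.02),410,232))
print('grip',rect(P,(Z>.052),411,209)); print('bar',rect(P,(Z>.024)&(Z<.07),411,209)); print('barlow',rect(P,(Z>.024)&(Z<.04),407,180))
print('mat',rect(P,(H[...,2]<75)&(Z<.015),350,245))
for u,v in [(183,204),(190,204),(195,203)]: print(u,v,px(f,u,v).round(4))
print('knob',rect(P,(Z>.035)&(Z<.07),190,204))
for u,v in [(223,222),(248,222),(275,222),(233,222),(258,225)]: print(px(f,u,v).round(4))
E
```

```text
red (array([ 597.4, -197.8]), array([58.7, 39.9]), -23.9, 27.9, 293)
yel (array([ 518.7, -274.2]), array([56.7, 41.2]), 6.6, 27.9, 315)
ty (array([719.2, 163.9]), array([76.5, 36.6]), 7.8, 56.0, 332)
tb (array([729.9,  90.5]), array([74.1, 35.9]), 7.9, 56.3, 325)
tr (array([745.5,  18.4]), array([76.5, 36.1]), 7.6, 56.0, 328)
hood (array([683. , 124.6]), array([330. , 175.7]), -66.6, 53.6, 3731)
pad (array([ 481.4, -387.5]), array([59.3, 25.7]), -32.5, 6.0, 86)
grip (array([ 526.5, -371.5]), array([43.1, 19.9]), -4.3, 62.5, 128)
bar (array([ 533.4, -371.7]), array([68. , 20.6]), -5.0, 60.1, 208)
barlow None
mat (array([ 527.4, -283.4]), array([280.9, 270.6]), 82.3, 5.1, 7215)
183 204 [0.5548 0.2424 0.0585]
190 204 [0.5551 0.2243 0.054 ]
195 203 [0.5579 0.211  0.0522]
knob (array([683. , 124.6]), array([330.1, 175.7]), -66.5, 53.5, 3780)
[0.5089 0.1402 0.0139]
[0.5073 0.0701 0.0122]
[ 0.5053 -0.0058  0.013 ]
[0.5084 0.1123 0.0121]
[0.4977 0.0418 0.0152]
```

```bash
cat >> h.py <<'E'
ex=np.array([.9907,.1357]); ey=np.array([-.1357,.9907])
def bed(s,l): return s*ex+l*ey
def plan(x,y,z,yaw):
    """tool deltas (current axes) to target, then az; yaw = world angle of tool y (deg)"""
    o=r.get_obs(); M=R.from_rotvec(o['orientation']).as_matrix()
    d=M.T@(np.array([x,y,z])-o['tcp_pos']); a=np.degrees(np.arctan2(M[1,1],M[0,1]))
    az=-((yaw-a+90)%180-90)
    print('d(mm)',(d*1000).round(1),'az',round(az,1),'alt',round(az-180*np.sign(az),1),'rows',int(np.ceil(np.linalg.norm(d)/.04)),'t',round(o['clock'],1),'j7',o['joints'][6].round(2),'F',o['contact_force'].round(1))
E
python3 -c "
from h import *
plan(.556,.2235,.2,7.8)"
```

```text
d(mm) [-480.3 -316.1   50. ] az 67.4 alt -112.6 rows 15 t 0.1 j7 -0.08 F [-0.6 -0.4 -0.2]
```

Call:
arm_command:
  rows:
    - {"fingers": 1, "x": -0.03, "y": -0.0198, "z": 0}
    - {"fingers": 1, "x": -0.03, "y": -0.0198, "z": 0}
    - {"fingers": 1, "x": -0.03, "y": -0.0198, "z": 0}
    - {"fingers": 1, "x": -0.03, "y": -0.0198, "z": 0}
    - {"fingers": 1, "x": -0.03, "y": -0.0198, "z": 0}
    - {"fingers": 1, "x": -0.03, "y": -0.0198, "z": 0}
    - {"fingers": 1, "x": -0.03, "y": -0.0198, "z": 0}
    - {"fingers": 1, "x": -0.03, "y": -0.0198, "z": 0}
    - {"fingers": 1, "x": -0.03, "y": -0.0198, "z": 0}
    - {"fingers": 1, "x": -0.03, "y": -0.0198, "z": 0}

```text
validation failed for argument at $.ro...
```

Call:
arm_command:
  rows:
    - {"az": 6.7}
    - {"az": 6.7}
    - {"az": 6.7}
    - {"az": 6.7}
    - {"az": 6.7}
    - {"az": 6.7}
    - {"az": 6.7}
    - {"az": 6.7}
    - {"az": 6.7}
    - {"az": 7.1}

```text
validation failed for argument at $.ro...
```

```bash
python3 -c "
from h import *
plan(.556,.2235,.1,7.8)"
```

```text
d(mm) [-480.2 -315.9  150. ] az 67.4 alt -112.6 rows 15 t 0.1 j7 -0.08 F [-0.6 -0.4 -0.2]
```

Call:
arm_command:
  rows:
    - {"fingers": 1, "x": -0.03, "y": -0.0198, "z": 0, "ax": 0, "ay": 0, "az": 0}
    - {"fingers": 1, "x": -0.03, "y": -0.0198, "z": 0, "ax": 0, "ay": 0, "az": 0}
    - {"fingers": 1, "x": -0.03, "y": -0.0198, "z": 0, "ax": 0, "ay": 0, "az": 0}
    - {"fingers": 1, "x": -0.03, "y": -0.0198, "z": 0, "ax": 0, "ay": 0, "az": 0}
    - {"fingers": 1, "x": -0.03, "y": -0.0198, "z": 0, "ax": 0, "ay": 0, "az": 0}
    - {"fingers": 1, "x": -0.03, "y": -0.0198, "z": 0, "ax": 0, "ay": 0, "az": 0}
    - {"fingers": 1, "x": -0.03, "y": -0.0198, "z": 0, "ax": 0, "ay": 0, "az": 0}
    - {"fingers": 1, "x": -0.03, "y": -0.0198, "z": 0, "ax": 0, "ay": 0, "az": 0}
    - {"fingers": 1, "x": -0.03, "y": -0.0198, "z": 0, "ax": 0, "ay": 0, "az": 0}
    - {"fingers": 1, "x": -0.03, "y": -0.0198, "z": 0, "ax": 0, "ay": 0, "az": 0}

```text
clock: 0.93
tcp_pos: [0.4128, 0.3827, 0.2501]
orientation: [-0.405, -3.115, 0.001]
contact_force: [0.6, 0.2, 0.3]
grip_width: 0.0856
gripper_force: 0.0
```

Call:
arm_command:
  rows:
    - {"fingers": 1, "x": 0, "y": 0, "z": 0, "ax": 0, "ay": 0, "az": 6.7}
    - {"fingers": 1, "x": 0, "y": 0, "z": 0, "ax": 0, "ay": 0, "az": 6.7}
    - {"fingers": 1, "x": 0, "y": 0, "z": 0, "ax": 0, "ay": 0, "az": 6.7}
    - {"fingers": 1, "x": 0, "y": 0, "z": 0, "ax": 0, "ay": 0, "az": 6.7}
    - {"fingers": 1, "x": 0, "y": 0, "z": 0, "ax": 0, "ay": 0, "az": 6.7}
    - {"fingers": 1, "x": 0, "y": 0, "z": 0, "ax": 0, "ay": 0, "az": 6.7}
    - {"fingers": 1, "x": 0, "y": 0, "z": 0, "ax": 0, "ay": 0, "az": 6.7}
    - {"fingers": 1, "x": 0, "y": 0, "z": 0, "ax": 0, "ay": 0, "az": 6.7}
    - {"fingers": 1, "x": 0, "y": 0, "z": 0, "ax": 0, "ay": 0, "az": 6.7}
    - {"fingers": 1, "x": 0, "y": 0, "z": 0, "ax": 0, "ay": 0, "az": 7.1}

```text
clock: 1.77
tcp_pos: [0.4118, 0.3841, 0.25]
orientation: [-2.073, -2.361, 0.001]
contact_force: [-0.1, -0.4, -1.1]
grip_width: 0.0859
gripper_force: 0.0
```

```bash
python3 -c "
from h import *
plan(.556,.2235,.1,7.8)
f=load('top0')
for v in range(196,213,2): print(v,[(px(f,u,v)*1000).round().astype(int).tolist() for u in range(180,206,3)])"
```

```text
d(mm) [-177.9  122.2  150. ] az -0.4 alt 179.6 rows 7 t 1.8 j7 -0.62 F [-0.1 -0.4 -1.1]
196 [[590, 267, 1], [589, 258, 2], [589, 250, 0], [589, 241, 0], [588, 232, 2], [589, 224, 0], [588, 215, 2], [578, 196, 46], [587, 197, 2]]
198 [[584, 267, 0], [583, 258, 2], [583, 249, 1], [583, 240, 3], [582, 232, 2], [582, 223, 3], [582, 215, 2], [573, 196, 45], [582, 197, 1]]
200 [[578, 267, 0], [567, 244, 54], [567, 236, 52], [566, 227, 54], [567, 220, 52], [566, 211, 52], [576, 214, 3], [567, 196, 47], [576, 197, 3]]
202 [[572, 266, 3], [561, 243, 57], [561, 235, 54], [560, 227, 56], [561, 219, 54], [561, 211, 51], [562, 204, 46], [562, 196, 44], [570, 197, 0]]
204 [[566, 266, 2], [555, 242, 59], [555, 235, 54], [555, 227, 54], [555, 219, 54], [556, 211, 50], [558, 206, 36], [564, 206, 2], [565, 198, -1]]
206 [[560, 266, 1], [549, 243, 58], [550, 236, 51], [551, 228, 49], [550, 220, 49], [551, 212, 47], [559, 215, 0], [559, 206, 1], [559, 197, 0]]
208 [[555, 267, -1], [546, 245, 47], [546, 237, 46], [553, 239, 5], [553, 231, 4], [553, 223, 0], [553, 215, -1], [553, 206, 1], [553, 197, 1]]
210 [[548, 266, 2], [548, 257, 1], [548, 248, 3], [548, 240, 0], [547, 231, 3], [547, 223, 1], [547, 214, 1], [547, 205, 2], [547, 197, 2]]
212 [[543, 266, 1], [543, 258, -2], [542, 248, 2], [542, 240, 1], [542, 231, 1], [542, 223, 0], [541, 214, 1], [541, 205, 2], [541, 197, 1]]
```

Call:
arm_command:
  rows:
    - {"fingers": 1, "x": -0.0297, "y": 0.0204, "z": 0, "ax": 0, "ay": 0, "az": 0}
    - {"fingers": 1, "x": -0.0297, "y": 0.0204, "z": 0, "ax": 0, "ay": 0, "az": 0}
    - {"fingers": 1, "x": -0.0297, "y": 0.0204, "z": 0.02, "ax": 0, "ay": 0, "az": 0}
    - {"fingers": 1, "x": -0.0297, "y": 0.0204, "z": 0.02, "ax": 0, "ay": 0, "az": 0}
    - {"fingers": 1, "x": -0.0297, "y": 0.0204, "z": 0.03, "ax": 0, "ay": 0, "az": 0}
    - {"fingers": 1, "x": -0.0297, "y": 0.0204, "z": 0.03, "ax": 0, "ay": 0, "az": 0}
    - {"fingers": 1, "x": 0, "y": 0, "z": 0.03, "ax": 0, "ay": 0, "az": 0}
    - {"fingers": 1, "x": 0, "y": 0, "z": 0.02, "ax": 0, "ay": 0, "az": 0}
    - {"fingers": 1, "x": 0, "y": 0, "z": 0, "ax": 0, "ay": 0, "az": 0}
    - {"fingers": 1, "x": 0, "y": 0, "z": 0, "ax": 0, "ay": 0, "az": 0}

```text
clock: 2.6
tcp_pos: [0.5512, 0.23, 0.1061]
orientation: [-2.065, -2.366, 0.004]
contact_force: [0.4, -0.2, 0.1]
grip_width: 0.0859
gripper_force: 0.0
```

```bash
python3 -c "
from h import *
plan(.557,.224,.042,7.8)
f=snap('side','s1'); crop(f,220,130,350,240,5,'pics/s1c.png')"
```

```text
d(mm) [-6.7  5.1 64.1] az -0.0 alt 180.0 rows 2 t 2.6 j7 -0.14 F [ 0.4 -0.2  0.1]
```

View pics/s1c.png

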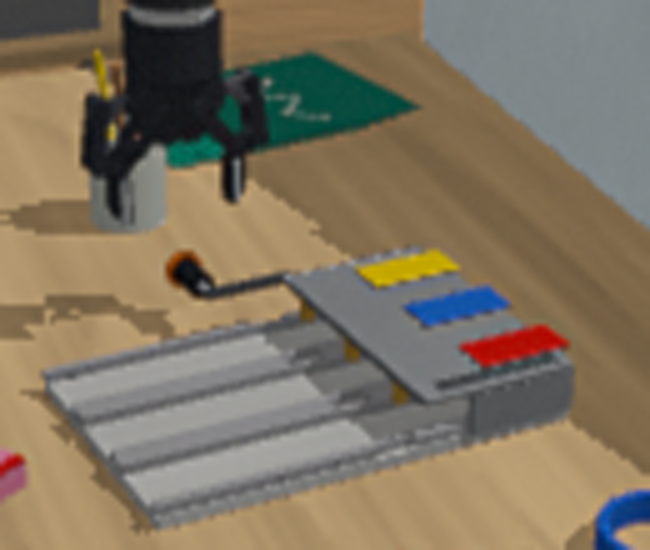

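Call:
arm_command:
  rows:
    - {"fingers": 1, "x": -0.0067, "y": 0.005, "z": 0.02, "ax": 0, "ay": 0, "az": 0}
    - {"fingers": 1, "x": 0, "y": 0, "z": 0.022, "ax": 0, "ay": 0, "az": 0}
    - {"fingers": 1, "x": 0, "y": 0, "z": 0.022, "ax": 0, "ay": 0, "az": 0}
    - {"fingers": 1, "x": 0, "y": 0, "z": 0, "ax": 0, "ay": 0, "az": 0}
    - {"fingers": 0, "x": 0, "y": 0, "z": 0, "ax": 0, "ay": 0, "az": 0}
    - {"fingers": -1, "x": 0, "y": 0, "z": 0, "ax": 0, "ay": 0, "az": 0}
    - {"fingers": -1, "x": 0, "y": 0, "z": 0, "ax": 0, "ay": 0, "az": 0}
    - {"fingers": -1, "x": 0, "y": 0, "z": 0, "ax": 0, "ay": 0, "az": 0}
    - {"fingers": -1, "x": 0, "y": 0, "z": 0, "ax": 0, "ay": 0, "az": 0}
    - {"fingers": -1, "x": 0, "y": 0, "z": 0, "ax": 0, "ay": 0, "az": 0}
  grip_force: 40

```text
clock: 3.48
tcp_pos: [0.5614, 0.2252, 0.0449]
orientation: [2.063, 2.364, 0.01]
contact_force: [5.8, 1.3, 0.8]
grip_width: 0.0226
gripper_force: 39.4
```

Call:
arm_command:
  rows:
    - {"fingers": -1, "x": 0.005, "y": 0.001, "z": 0, "ax": 0, "ay": 0, "az": 0}
    - {"fingers": -1, "x": 0.005, "y": 0.001, "z": 0, "ax": 0, "ay": 0, "az": 0}
    - {"fingers": -1, "x": 0.005, "y": 0.001, "z": 0, "ax": 0, "ay": 0, "az": 0}
    - {"fingers": -1, "x": 0.005, "y": 0, "z": 0, "ax": 0, "ay": 0, "az": 0}
    - {"fingers": -1, "x": 0.005, "y": 0, "z": 0, "ax": 0, "ay": 0, "az": 0}
    - {"fingers": -1, "x": 0.003, "y": 0, "z": 0, "ax": 0, "ay": 0, "az": 0}
    - {"fingers": -1, "x": 0, "y": 0, "z": 0, "ax": 0, "ay": 0, "az": 0}
    - {"fingers": -1, "x": 0, "y": 0, "z": 0, "ax": 0, "ay": 0, "az": 0}

```text
clock: 4.15
tcp_pos: [0.5575, 0.2531, 0.0448]
orientation: [-2.065, -2.367, -0.002]
contact_force: [-3.7, -1.5, 11.7]
grip_width: 0.0228
gripper_force: 40.5
```

```bash
python3 -c "
from h import *
plan(*(np.r_[[.5614,.2252]+.030*ey,.0449]),7.8)"
```

```text
d(mm) [ 1.8  0.  -0.1] az -0.0 alt 180.0 rows 1 t 4.2 j7 -0.13 F [-3.7 -1.5 11.7]
```

Call:
arm_command:
  rows:
    - {"fingers": -1, "x": 0.003, "y": 0, "z": 0, "ax": 0, "ay": 0, "az": 0}
    - {"fingers": -1, "x": 0.003, "y": 0, "z": 0, "ax": 0, "ay": 0, "az": 0}
    - {"fingers": -1, "x": 0, "y": 0, "z": 0, "ax": 0, "ay": 0, "az": 0}
    - {"fingers": -1, "x": 0, "y": 0, "z": 0, "ax": 0, "ay": 0, "az": 0}

```text
clock: 4.48
tcp_pos: [0.5575, 0.2534, 0.0447]
orientation: [2.067, 2.361, -0.005]
contact_force: [-1.8, -13.0, 15.0]
grip_width: 0.0226
gripper_force: 41.0
```

```bash
python3 -c "
from h import *
plan(*(np.r_[[.5614,.2252]+.030*ey,.0449]),7.8)"
```

```text
d(mm) [ 1.5  0.  -0.2] az -0.2 alt 179.8 rows 1 t 4.5 j7 -0.14 F [ -1.8 -13.   15. ]
```

Call:
arm_command:
  rows:
    - {"fingers": -1, "x": -0.004, "y": 0, "z": 0, "ax": 0, "ay": 0, "az": 0}
    - {"fingers": 1, "x": 0, "y": 0, "z": 0, "ax": 0, "ay": 0, "az": 0}
    - {"fingers": 1, "x": 0, "y": 0, "z": 0, "ax": 0, "ay": 0, "az": 0}
    - {"fingers": 1, "x": 0, "y": 0, "z": 0, "ax": 0, "ay": 0, "az": 0}
    - {"fingers": 1, "x": 0, "y": 0, "z": 0, "ax": 0, "ay": 0, "az": 0}
    - {"fingers": 1, "x": 0, "y": 0, "z": -0.03, "ax": 0, "ay": 0, "az": 0}
    - {"fingers": 1, "x": 0, "y": 0, "z": -0.035, "ax": 0, "ay": 0, "az": 0}
    - {"fingers": 1, "x": 0, "y": 0, "z": -0.035, "ax": 0, "ay": 0, "az": 0}
    - {"fingers": 1, "x": 0, "y": 0, "z": -0.02, "ax": 0, "ay": 0, "az": 0}
    - {"fingers": 1, "x": 0, "y": 0, "z": 0, "ax": 0, "ay": 0, "az": 0}

```text
clock: 5.32
tcp_pos: [0.5595, 0.2558, 0.168]
orientation: [2.064, 2.365, 0.012]
contact_force: [0.1, 0.8, 0.6]
grip_width: 0.0853
gripper_force: 0.0
```

```bash
python3 - <<'E'
from h import *
plan(.5187,-.2742,.15,6.6)
f=snap('top','t2');P=cloud(f);Z=P[...,2]
for n,(u,v) in dict(red=(343,187),yel=(372,215)).items(): print(n,rect(P,(Z>.018)&(Z<.045),u,v))
E
```

```text
d(mm) [-519.6 -112.2   15.3] az 1.2 alt -178.8 rows 14 t 5.3 j7 -0.19 F [0.1 0.8 0.6]
red (array([ 597.4, -197.8]), array([56.8, 39.9]), -23.7, 28.0, 291)
yel (array([ 518.8, -274.3]), array([56.6, 41.5]), 7.4, 28.1, 313)
```

View pics/t2.png

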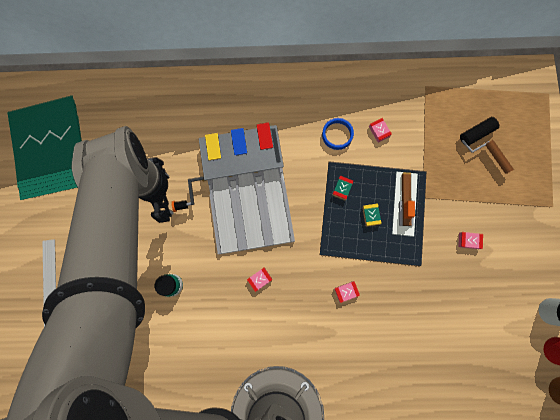

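The knob is out (now at px ~(180,205), was 190) and both blocks are undisturbed. Next is the yellow block.

Call:
arm_command:
  rows:
    - {"fingers": 1, "x": -0.037, "y": -0.008, "z": 0, "ax": 0, "ay": 0, "az": 0}
    - {"fingers": 1, "x": -0.037, "y": -0.008, "z": 0, "ax": 0, "ay": 0, "az": 0}
    - {"fingers": 1, "x": -0.037, "y": -0.008, "z": 0, "ax": 0, "ay": 0, "az": 0}
    - {"fingers": 1, "x": -0.037, "y": -0.008, "z": 0, "ax": 0, "ay": 0, "az": 0}
    - {"fingers": 1, "x": -0.037, "y": -0.008, "z": 0, "ax": 0, "ay": 0, "az": 0}
    - {"fingers": 1, "x": -0.037, "y": -0.008, "z": 0, "ax": 0, "ay": 0, "az": 0}
    - {"fingers": 1, "x": -0.037, "y": -0.008, "z": 0, "ax": 0, "ay": 0, "az": 0}
    - {"fingers": 1, "x": -0.037, "y": -0.008, "z": 0, "ax": 0, "ay": 0, "az": 0}
    - {"fingers": 1, "x": -0.037, "y": -0.008, "z": 0, "ax": 0, "ay": 0, "az": 0}
    - {"fingers": 1, "x": -0.037, "y": -0.008, "z": 0, "ax": 0, "ay": 0, "az": 0}

```text
clock: 6.2
tcp_pos: [0.5263, -0.1243, 0.1615]
orientation: [-2.064, -2.366, 0.002]
contact_force: [1.1, -0.7, 0.4]
grip_width: 0.085
gripper_force: 0.0
```

Call:
arm_command:
  rows:
    - {"fingers": 1, "x": -0.037, "y": -0.008, "z": 0, "ax": 0, "ay": 0, "az": 0}
    - {"fingers": 1, "x": -0.037, "y": -0.008, "z": 0, "ax": 0, "ay": 0, "az": 0}
    - {"fingers": 1, "x": -0.037, "y": -0.008, "z": 0.015, "ax": 0, "ay": 0, "az": 0}
    - {"fingers": 1, "x": -0.038, "y": -0.008, "z": 0.02, "ax": 0, "ay": 0, "az": 0}
    - {"fingers": 1, "x": 0, "y": 0, "z": 0.03, "ax": 0, "ay": 0, "az": 0}
    - {"fingers": 1, "x": 0, "y": 0, "z": 0, "ax": 0, "ay": 0, "az": 0}
    - {"fingers": 1, "x": 0, "y": 0, "z": 0, "ax": 0, "ay": 0, "az": 0}

```text
clock: 6.78
tcp_pos: [0.5142, -0.2724, 0.0964]
orientation: [-2.063, -2.362, 0.003]
contact_force: [-0.4, 0.4, 0.5]
grip_width: 0.0852
gripper_force: 0.0
```

```bash
python3 - <<'E'
from h import *
plan(.5188,-.2743,.026,7.2)
E
```

```text
d(mm) [-2.7  4.7 70.4] az 0.5 alt -179.5 rows 2 t 6.8 j7 0.81 F [-0.4  0.4  0.5]
```

Call:
arm_command:
  rows:
    - {"fingers": 1, "x": -0.003, "y": 0.005, "z": 0.02, "ax": 0, "ay": 0, "az": 0.5}
    - {"fingers": 1, "x": 0, "y": 0, "z": 0.025, "ax": 0, "ay": 0, "az": 0}
    - {"fingers": 1, "x": 0, "y": 0, "z": 0.025, "ax": 0, "ay": 0, "az": 0}
    - {"fingers": 1, "x": 0, "y": 0, "z": 0, "ax": 0, "ay": 0, "az": 0}
    - {"fingers": 0, "x": 0, "y": 0, "z": 0, "ax": 0, "ay": 0, "az": 0}
    - {"fingers": -1, "x": 0, "y": 0, "z": 0, "ax": 0, "ay": 0, "az": 0}
    - {"fingers": -1, "x": 0, "y": 0, "z": 0, "ax": 0, "ay": 0, "az": 0}
    - {"fingers": -1, "x": 0, "y": 0, "z": 0, "ax": 0, "ay": 0, "az": 0}
    - {"fingers": -1, "x": 0, "y": 0, "z": 0, "ax": 0, "ay": 0, "az": 0}
  grip_force: 45

```text
clock: 7.53
tcp_pos: [0.5229, -0.2757, 0.0312]
orientation: [2.074, 2.356, 0.002]
contact_force: [-0.6, 1.0, 7.0]
grip_width: 0.0544
gripper_force: 48.5
```

Call:
arm_command:
  rows:
    - {"fingers": -1, "x": 0, "y": 0, "z": -0.03, "ax": 0, "ay": 0, "az": 0}
    - {"fingers": -1, "x": 0, "y": 0, "z": -0.03, "ax": 0, "ay": 0, "az": 0}
    - {"fingers": -1, "x": 0, "y": 0, "z": -0.03, "ax": 0, "ay": 0, "az": 0}
    - {"fingers": -1, "x": 0, "y": 0, "z": 0, "ax": 0, "ay": 0, "az": 0}

```text
clock: 7.87
tcp_pos: [0.5248, -0.2776, 0.1256]
orientation: [2.07, 2.35, 0.006]
contact_force: [0.5, -1.0, -0.7]
grip_width: 0.055
gripper_force: 48.8
```

```bash
python3 - <<'E'
from h import *
b=bed(607-45,64.8)/1000; print(b); plan(*b,.12,7.8)
b=bed(607-45,-83.2)/1000; print(b)
E
```

```text
[0.54798004 0.14046076]
d(mm) [411.8  75.5   4.2] az -0.6 alt 179.4 rows 11 t 7.9 j7 0.79 F [ 0.5 -1.  -0.7]
[ 0.56806364 -0.00616284]
```

Call:
arm_command:
  rows:
    - {"fingers": -1, "x": 0.037, "y": 0.007, "z": -0.003, "ax": 0, "ay": 0, "az": 0}
    - {"fingers": -1, "x": 0.037, "y": 0.007, "z": 0, "ax": 0, "ay": 0, "az": 0}
    - {"fingers": -1, "x": 0.037, "y": 0.007, "z": 0, "ax": 0, "ay": 0, "az": 0}
    - {"fingers": -1, "x": 0.037, "y": 0.007, "z": 0, "ax": 0, "ay": 0, "az": 0}
    - {"fingers": -1, "x": 0.037, "y": 0.007, "z": 0, "ax": 0, "ay": 0, "az": 0}
    - {"fingers": -1, "x": 0.037, "y": 0.007, "z": 0, "ax": 0, "ay": 0, "az": 0}
    - {"fingers": -1, "x": 0.037, "y": 0.007, "z": 0, "ax": 0, "ay": 0, "az": 0}
    - {"fingers": -1, "x": 0.037, "y": 0.007, "z": 0, "ax": 0, "ay": 0, "az": 0}
    - {"fingers": -1, "x": 0.037, "y": 0.007, "z": 0, "ax": 0, "ay": 0, "az": 0}
    - {"fingers": -1, "x": 0.037, "y": 0.007, "z": 0, "ax": 0, "ay": 0, "az": 0}

```text
clock: 8.7
tcp_pos: [0.5441, 0.1025, 0.1227]
orientation: [2.076, 2.358, 0.002]
contact_force: [-0.2, -0.0, -1.5]
grip_width: 0.0547
gripper_force: 48.7
```

Call:
arm_command:
  rows:
    - {"fingers": -1, "x": 0.037, "y": 0.004, "z": 0, "ax": 0, "ay": 0, "az": -0.6}
    - {"fingers": -1, "x": 0, "y": 0, "z": 0.02, "ax": 0, "ay": 0, "az": 0}
    - {"fingers": -1, "x": 0, "y": 0, "z": 0.02, "ax": 0, "ay": 0, "az": 0}
    - {"fingers": -1, "x": 0, "y": 0, "z": 0, "ax": 0, "ay": 0, "az": 0}
    - {"fingers": -1, "x": 0, "y": 0, "z": 0, "ax": 0, "ay": 0, "az": 0}

```text
clock: 9.12
tcp_pos: [0.5428, 0.1373, 0.0818]
orientation: [-2.064, -2.368, 0.002]
contact_force: [0.0, 0.1, -1.2]
grip_width: 0.055
gripper_force: 48.7
```

```bash
python3 - <<'E'
from h import *
b=bed(607-45,63.)/1000; print(b); plan(*b,.039,7.8)
print(r.get_obs()['tcp_pos'],r.get_obs()['grip_width'])
f=snap('side','s2'); crop(f,220,130,350,240,5,'pics/s2c.png')
E
```

```text
[0.5482243 0.1386775]
d(mm) [ 0.7  5.6 42.8] az 0.1 alt -179.9 rows 2 t 9.1 j7 0.07 F [ 0.   0.1 -1.2]
[0.5427946  0.13725367 0.08184264] 0.054957695651347734
```

View pics/s2c.png

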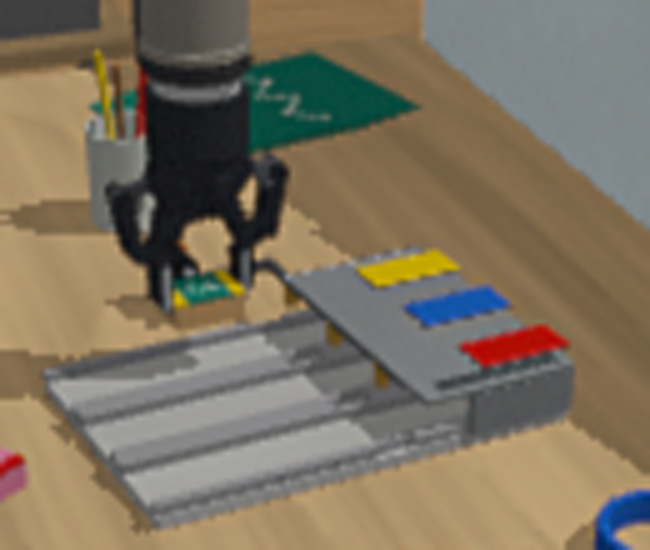

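Call:
arm_command:
  rows:
    - {"fingers": -1, "x": 0, "y": 0.003, "z": 0.015, "ax": 0, "ay": 0, "az": 0}
    - {"fingers": -1, "x": 0, "y": 0, "z": 0.015, "ax": 0, "ay": 0, "az": 0}
    - {"fingers": -1, "x": 0, "y": 0, "z": 0.01, "ax": 0, "ay": 0, "az": 0}
    - {"fingers": -1, "x": 0, "y": 0, "z": 0.003, "ax": 0, "ay": 0, "az": 0}
    - {"fingers": -1, "x": 0, "y": 0, "z": 0, "ax": 0, "ay": 0, "az": 0}

```text
clock: 9.58
tcp_pos: [0.5467, 0.1375, 0.0396]
orientation: [-2.065, -2.367, -0.0]
contact_force: [-0.5, -0.1, -1.4]
grip_width: 0.0548
gripper_force: 48.8
```

Call:
arm_command:
  rows:
    - {"fingers": -1, "x": 0, "y": 0, "z": 0.002, "ax": 0, "ay": 0, "az": 0}
    - {"fingers": -1, "x": 0, "y": 0, "z": 0, "ax": 0, "ay": 0, "az": 0}

```text
clock: 9.75
tcp_pos: [0.5471, 0.1376, 0.0391]
orientation: [-2.065, -2.367, -0.002]
contact_force: [-5.5, -0.9, 14.9]
grip_width: 0.0549
gripper_force: 50.6
```

Call:
arm_command:
  rows:
    - {"fingers": 1, "x": 0, "y": 0, "z": 0, "ax": 0, "ay": 0, "az": 0}
    - {"fingers": 1, "x": 0, "y": 0, "z": 0, "ax": 0, "ay": 0, "az": 0}
    - {"fingers": 1, "x": 0, "y": 0, "z": 0, "ax": 0, "ay": 0, "az": 0}
    - {"fingers": 1, "x": 0, "y": 0, "z": -0.025, "ax": 0, "ay": 0, "az": 0}
    - {"fingers": 1, "x": 0, "y": 0, "z": -0.04, "ax": 0, "ay": 0, "az": 0}
    - {"fingers": 1, "x": 0, "y": 0, "z": -0.03, "ax": 0, "ay": 0, "az": 0}

```text
clock: 10.25
tcp_pos: [0.5465, 0.1377, 0.1335]
orientation: [2.064, 2.368, -0.001]
contact_force: [2.0, 0.1, 0.1]
grip_width: 0.0853
gripper_force: 0.0
```

Call:
arm_command:
  rows:
    - {"fingers": 1, "x": -0.035, "y": 0, "z": 0, "ax": 0, "ay": 0, "az": 0}
    - {"fingers": 1, "x": -0.037, "y": 0, "z": 0, "ax": 0, "ay": 0, "az": 0}
    - {"fingers": 1, "x": -0.037, "y": 0, "z": 0, "ax": 0, "ay": 0, "az": 0}
    - {"fingers": 1, "x": -0.037, "y": 0, "z": 0, "ax": 0, "ay": 0, "az": 0}
    - {"fingers": 1, "x": -0.037, "y": 0, "z": 0, "ax": 0, "ay": 0, "az": 0}
    - {"fingers": 1, "x": 0, "y": 0, "z": 0, "ax": 0, "ay": 0, "az": 6.4}
    - {"fingers": 1, "x": 0, "y": 0, "z": 0, "ax": 0, "ay": 0, "az": 6.3}
    - {"fingers": 1, "x": 0, "y": 0, "z": 0, "ax": 0, "ay": 0, "az": 6.3}
    - {"fingers": 1, "x": 0, "y": 0, "z": 0, "ax": 0, "ay": 0, "az": 6.3}
    - {"fingers": 1, "x": 0, "y": 0, "z": 0, "ax": 0, "ay": 0, "az": 6.3}

```text
clock: 11.08
tcp_pos: [0.5715, -0.0434, 0.1319]
orientation: [-2.636, -1.71, -0.0]
contact_force: [-0.6, 0.6, -0.3]
grip_width: 0.0852
gripper_force: 0.0
```

```bash
python3 - <<'E'
from h import *
f=snap('top','t3');P=cloud(f);Z=P[...,2]
for n,(u,v) in dict(red=(343,187),yel=(221,207)).items(): print(n,rect(P,(Z>.018+.006*(n=='yel'))&(Z<.045),u,v))
print(bed(562,64.8))
plan(.5974,-.1978,.12,-23.8)
crop(f,175,115,435,270,3,'pics/t3c.png')
E
```

```text
red (array([ 597.5, -197.8]), array([57. , 39.8]), -23.7, 28.2, 293)
yel (array([555.8, 151. ]), array([61.9, 30.6]), -30.2, 35.9, 132)
[547.98004 140.46076]
d(mm) [-130.1   87.5   11.8] az -0.6 alt 179.4 rows 4 t 11.1 j7 -0.1 F [-0.5  0.4 -0.2]
```

View pics/t3c.png

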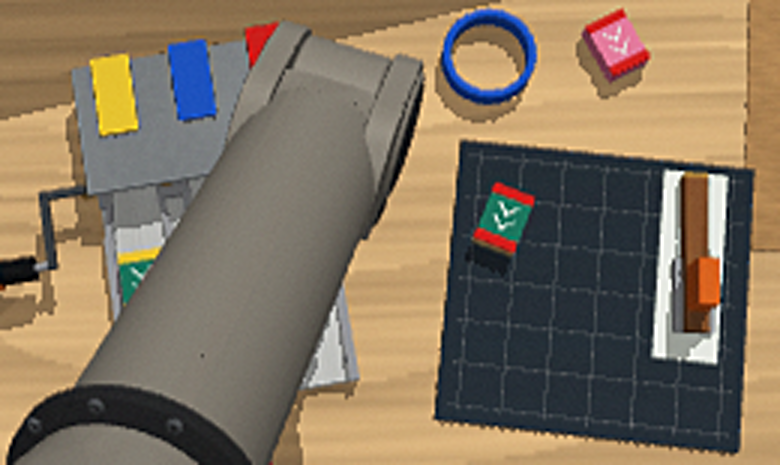

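Yellow sits in the left lane, partly hidden by the arm. Red is unchanged at crop (504,218). Now I fetch red.

Call:
arm_command:
  rows:
    - {"fingers": 1, "x": -0.0325, "y": 0.0219, "z": 0.003, "ax": 0, "ay": 0, "az": 0}
    - {"fingers": 1, "x": -0.0325, "y": 0.0219, "z": 0.003, "ax": 0, "ay": 0, "az": 0}
    - {"fingers": 1, "x": -0.0325, "y": 0.0219, "z": 0.003, "ax": 0, "ay": 0, "az": 0}
    - {"fingers": 1, "x": -0.0325, "y": 0.0219, "z": 0.023, "ax": 0, "ay": 0, "az": 0}
    - {"fingers": 1, "x": 0, "y": 0, "z": 0, "ax": 0, "ay": 0, "az": -0.5}
    - {"fingers": 1, "x": 0, "y": 0, "z": 0, "ax": 0, "ay": 0, "az": 0}

```text
clock: 11.63
tcp_pos: [0.5974, -0.1977, 0.1008]
orientation: [-2.625, -1.725, 0.004]
contact_force: [0.5, 1.0, -0.8]
grip_width: 0.0853
gripper_force: 0.0
```

```bash
python3 - <<'E'
from h import *
plan(.5975,-.1978,.028,-23.8)
E
```

```text
d(mm) [ 0.1  0.3 72.8] az 0.4 alt -179.6 rows 2 t 11.6 j7 0.19 F [ 0.5  1.  -0.8]
```

Call:
arm_command:
  rows:
    - {"fingers": 1, "x": 0, "y": 0, "z": 0.025, "ax": 0, "ay": 0, "az": 0.3}
    - {"fingers": 1, "x": 0, "y": 0, "z": 0.025, "ax": 0, "ay": 0, "az": 0}
    - {"fingers": 1, "x": 0, "y": 0, "z": 0.022, "ax": 0, "ay": 0, "az": 0}
    - {"fingers": 1, "x": 0, "y": 0, "z": 0, "ax": 0, "ay": 0, "az": 0}
    - {"fingers": 0, "x": 0, "y": 0, "z": 0, "ax": 0, "ay": 0, "az": 0}
    - {"fingers": -1, "x": 0, "y": 0, "z": 0, "ax": 0, "ay": 0, "az": 0}
    - {"fingers": -1, "x": 0, "y": 0, "z": 0, "ax": 0, "ay": 0, "az": 0}
    - {"fingers": -1, "x": 0, "y": 0, "z": 0, "ax": 0, "ay": 0, "az": 0}
    - {"fingers": -1, "x": 0, "y": 0, "z": 0, "ax": 0, "ay": 0, "az": 0}
  grip_force: 45

```text
clock: 12.38
tcp_pos: [0.6001, -0.1944, 0.0319]
orientation: [2.626, 1.721, 0.004]
contact_force: [-0.8, 0.4, 7.2]
grip_width: 0.0545
gripper_force: 48.6
```

Call:
arm_command:
  rows:
    - {"fingers": -1, "x": 0, "y": 0, "z": -0.03, "ax": 0, "ay": 0, "az": 0}
    - {"fingers": -1, "x": 0, "y": 0, "z": -0.03, "ax": 0, "ay": 0, "az": 0}
    - {"fingers": -1, "x": 0, "y": 0, "z": -0.03, "ax": 0, "ay": 0, "az": 0}
    - {"fingers": -1, "x": 0, "y": 0, "z": 0, "ax": 0, "ay": 0, "az": 0}
    - {"fingers": -1, "x": 0, "y": 0, "z": 0, "ax": 0, "ay": 0, "az": -6.3}
    - {"fingers": -1, "x": 0, "y": 0, "z": 0, "ax": 0, "ay": 0, "az": -6.3}
    - {"fingers": -1, "x": 0, "y": 0, "z": 0, "ax": 0, "ay": 0, "az": -6.3}
    - {"fingers": -1, "x": 0, "y": 0, "z": 0, "ax": 0, "ay": 0, "az": -6.3}
    - {"fingers": -1, "x": 0, "y": 0, "z": 0, "ax": 0, "ay": 0, "az": -6.3}
    - {"fingers": -1, "x": 0, "y": 0, "z": 0, "ax": 0, "ay": 0, "az": 0}

```text
clock: 13.22
tcp_pos: [0.5987, -0.1944, 0.1203]
orientation: [2.057, 2.374, 0.001]
contact_force: [-0.3, -0.2, -1.1]
grip_width: 0.0547
gripper_force: 48.5
```

```bash
python3 - <<'E'
from h import *
plan(*bed(562,-83.2)/1000,.1,7.8)
E
```

```text
d(mm) [190.7  -3.6  20.3] az 0.4 alt -179.6 rows 5 t 13.2 j7 0.63 F [-0.3 -0.2 -1.1]
```

Call:
arm_command:
  rows:
    - {"fingers": -1, "x": 0.032, "y": -0.001, "z": 0, "ax": 0, "ay": 0, "az": 0.4}
    - {"fingers": -1, "x": 0.032, "y": -0.001, "z": 0, "ax": 0, "ay": 0, "az": 0}
    - {"fingers": -1, "x": 0.032, "y": 0, "z": 0, "ax": 0, "ay": 0, "az": 0}
    - {"fingers": -1, "x": 0.032, "y": 0, "z": 0, "ax": 0, "ay": 0, "az": 0}
    - {"fingers": -1, "x": 0.032, "y": 0, "z": 0, "ax": 0, "ay": 0, "az": 0}
    - {"fingers": -1, "x": 0.031, "y": 0, "z": 0, "ax": 0, "ay": 0, "az": 0}
    - {"fingers": -1, "x": 0, "y": 0, "z": 0.02, "ax": 0, "ay": 0, "az": 0}
    - {"fingers": -1, "x": 0, "y": 0, "z": 0.02, "ax": 0, "ay": 0, "az": 0}
    - {"fingers": -1, "x": 0, "y": 0, "z": 0.02, "ax": 0, "ay": 0, "az": 0}
    - {"fingers": -1, "x": 0, "y": 0, "z": 0, "ax": 0, "ay": 0, "az": 0}

```text
clock: 14.05
tcp_pos: [0.569, -0.0047, 0.0569]
orientation: [-2.07, -2.358, 0.006]
contact_force: [-0.4, 0.7, -1.4]
grip_width: 0.0542
gripper_force: 53.8
```

```bash
python3 - <<'E'
from h import *
plan(*bed(562,-83.2)/1000,.04,7.8)
f=snap('side','s3'); crop(f,220,130,350,240,5,'pics/s3c.png')
E
```

```text
d(mm) [-1.3 -1.  16.9] az -0.4 alt 179.6 rows 1 t 14.1 j7 0.34 F [-0.4  0.7 -1.4]
```

View pics/s3c.png

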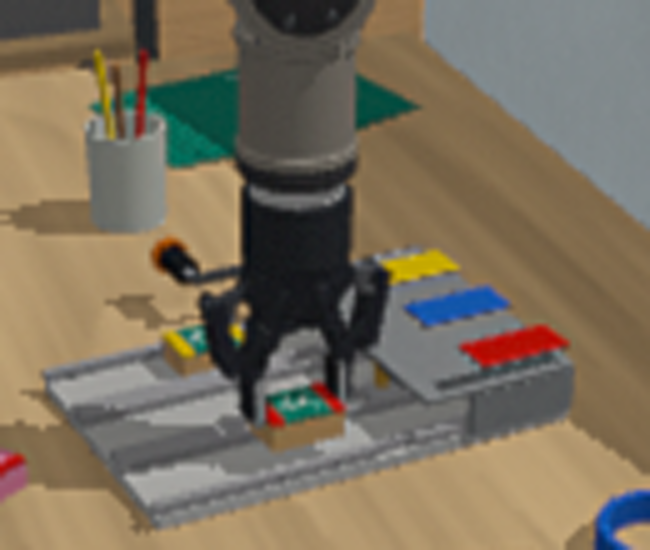

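Red hangs level over the right lane and yellow lies in the left lane. Lower red.

Call:
arm_command:
  rows:
    - {"fingers": -1, "x": -0.001, "y": -0.001, "z": 0.012, "ax": 0, "ay": 0, "az": 0}
    - {"fingers": -1, "x": 0, "y": 0, "z": 0.005, "ax": 0, "ay": 0, "az": 0}
    - {"fingers": -1, "x": 0, "y": 0, "z": 0.002, "ax": 0, "ay": 0, "az": 0}
    - {"fingers": -1, "x": 0, "y": 0, "z": 0, "ax": 0, "ay": 0, "az": 0}

```text
clock: 14.43
tcp_pos: [0.5705, -0.0065, 0.0407]
orientation: [-2.071, -2.362, 0.0]
contact_force: [-1.4, 0.4, -1.1]
grip_width: 0.0544
gripper_force: 53.8
```

Call:
arm_command:
  rows:
    - {"fingers": -1, "x": 0, "y": 0, "z": 0.003, "ax": 0, "ay": 0, "az": 0}
    - {"fingers": -1, "x": 0, "y": 0, "z": 0, "ax": 0, "ay": 0, "az": 0}

```text
clock: 14.6
tcp_pos: [0.571, -0.0065, 0.0399]
orientation: [-2.071, -2.362, -0.002]
contact_force: [-6.1, 0.6, 17.3]
grip_width: 0.0546
gripper_force: 55.8
```

Call:
arm_command:
  rows:
    - {"fingers": -1, "x": 0, "y": 0, "z": -0.006, "ax": 0, "ay": 0, "az": 0}
    - {"fingers": -1, "x": 0, "y": 0.009, "z": 0, "ax": 0, "ay": 0, "az": 0}
    - {"fingers": -1, "x": 0, "y": 0.008, "z": 0, "ax": 0, "ay": 0, "az": 0}
    - {"fingers": -1, "x": 0, "y": 0, "z": 0.004, "ax": 0, "ay": 0, "az": 0}
    - {"fingers": -1, "x": 0, "y": 0, "z": 0.003, "ax": 0, "ay": 0, "az": 0}
    - {"fingers": -1, "x": 0, "y": 0, "z": 0, "ax": 0, "ay": 0, "az": 0}

```text
clock: 15.1
tcp_pos: [0.5904, -0.0035, 0.0398]
orientation: [2.068, 2.362, 0.007]
contact_force: [-4.1, 2.3, 29.5]
grip_width: 0.0546
gripper_force: 57.2
```

Call:
arm_command:
  rows:
    - {"fingers": 0.55, "x": 0, "y": 0, "z": 0, "ax": 0, "ay": 0, "az": 0}
    - {"fingers": 0.55, "x": 0, "y": 0, "z": 0, "ax": 0, "ay": 0, "az": 0}
    - {"fingers": 0.55, "x": 0, "y": 0, "z": 0, "ax": 0, "ay": 0, "az": 0}
    - {"fingers": 0.55, "x": 0, "y": 0, "z": -0.025, "ax": 0, "ay": 0, "az": 0}
    - {"fingers": 0.55, "x": 0, "y": 0, "z": -0.035, "ax": 0, "ay": 0, "az": 0}
    - {"fingers": 0.55, "x": 0, "y": -0.017, "z": -0.01, "ax": 0, "ay": 0, "az": 0}

```text
clock: 15.6
tcp_pos: [0.575, -0.0061, 0.1101]
orientation: [2.066, 2.36, 0.007]
contact_force: [1.3, -0.1, 1.9]
grip_width: 0.0664
gripper_force: 0.0
```

```bash
python3 - <<'E'
from h import *
print(r.get_obs()['grip_width'])
plan(.5471,.1376,.1,7.8)
E
```

```text
0.06637755149369248
d(mm) [146.1  -8.7   9.9] az -0.2 alt 179.8 rows 4 t 15.6 j7 0.31 F [ 1.3 -0.1  1.9]
```

Call:
arm_command:
  rows:
    - {"fingers": 1, "x": 0.0365, "y": -0.002, "z": 0, "ax": 0, "ay": 0, "az": 0}
    - {"fingers": 1, "x": 0.0365, "y": -0.002, "z": 0, "ax": 0, "ay": 0, "az": 0}
    - {"fingers": 1, "x": 0.0365, "y": -0.002, "z": 0, "ax": 0, "ay": 0, "az": 0}
    - {"fingers": 1, "x": 0.0365, "y": -0.002, "z": 0, "ax": 0, "ay": 0, "az": 0}
    - {"fingers": 1, "x": 0, "y": 0, "z": 0.01, "ax": 0, "ay": 0, "az": 0}
    - {"fingers": 1, "x": 0, "y": 0, "z": 0, "ax": 0, "ay": 0, "az": 0}

```text
clock: 16.1
tcp_pos: [0.5416, 0.1403, 0.0949]
orientation: [-2.062, -2.368, 0.003]
contact_force: [-0.7, 0.3, -0.5]
grip_width: 0.0852
gripper_force: 0.0
```

```bash
python3 - <<'E'
from h import *
plan(.5471,.1376,.0385,7.8)
E
```

```text
d(mm) [-3.5  5.2 56.4] az 0.1 alt -179.9 rows 2 t 16.1 j7 0.06 F [-0.7  0.3 -0.5]
```

Call:
arm_command:
  rows:
    - {"fingers": 1, "x": -0.0035, "y": 0.005, "z": 0.02, "ax": 0, "ay": 0, "az": 0}
    - {"fingers": 1, "x": 0, "y": 0, "z": 0.02, "ax": 0, "ay": 0, "az": 0}
    - {"fingers": 1, "x": 0, "y": 0, "z": 0.016, "ax": 0, "ay": 0, "az": 0}
    - {"fingers": 1, "x": 0, "y": 0, "z": 0, "ax": 0, "ay": 0, "az": 0}
    - {"fingers": -1, "x": 0, "y": 0, "z": 0, "ax": 0, "ay": 0, "az": 0}
    - {"fingers": -1, "x": 0, "y": 0, "z": 0, "ax": 0, "ay": 0, "az": 0}
    - {"fingers": -1, "x": 0, "y": 0, "z": 0, "ax": 0, "ay": 0, "az": 0}
    - {"fingers": -1, "x": 0, "y": 0, "z": 0, "ax": 0, "ay": 0, "az": 0}

```text
clock: 16.77
tcp_pos: [0.5497, 0.1341, 0.0422]
orientation: [2.07, 2.362, 0.002]
contact_force: [0.0, -1.6, 4.9]
grip_width: 0.0547
gripper_force: 48.1
```

Call:
arm_command:
  rows:
    - {"fingers": -1, "x": 0, "y": 0, "z": -0.005, "ax": 0, "ay": 0, "az": 0}
    - {"fingers": -1, "x": 0.001, "y": 0.009, "z": 0, "ax": 0, "ay": 0, "az": 0}
    - {"fingers": -1, "x": 0.001, "y": 0.009, "z": 0, "ax": 0, "ay": 0, "az": 0}
    - {"fingers": -1, "x": 0, "y": 0, "z": 0.003, "ax": 0, "ay": 0, "az": 0}
    - {"fingers": -1, "x": 0, "y": 0, "z": 0.002, "ax": 0, "ay": 0, "az": 0}
    - {"fingers": -1, "x": 0, "y": 0, "z": 0, "ax": 0, "ay": 0, "az": 0}

```text
clock: 17.27
tcp_pos: [0.5684, 0.1397, 0.0421]
orientation: [2.069, 2.362, 0.005]
contact_force: [0.6, 0.8, 11.3]
grip_width: 0.0548
gripper_force: 49.1
```

Release, lift, then turn toward the pusher.

Call:
arm_command:
  rows:
    - {"fingers": 0.55, "x": 0, "y": 0, "z": 0, "ax": 0, "ay": 0, "az": 0}
    - {"fingers": 0.55, "x": 0, "y": 0, "z": 0, "ax": 0, "ay": 0, "az": 0}
    - {"fingers": 0.55, "x": 0, "y": 0, "z": 0, "ax": 0, "ay": 0, "az": 0}
    - {"fingers": 0.55, "x": 0, "y": 0, "z": -0.03, "ax": 0, "ay": 0, "az": 0}
    - {"fingers": 0.55, "x": 0, "y": 0, "z": -0.04, "ax": 0, "ay": 0, "az": 0}
    - {"fingers": 0.55, "x": 0, "y": 0, "z": -0.04, "ax": 0, "ay": 0, "az": 0}
    - {"fingers": 1, "x": -0.035, "y": 0, "z": 0, "ax": 0, "ay": 0, "az": 0}
    - {"fingers": 1, "x": -0.04, "y": 0, "z": 0, "ax": 0, "ay": 0, "az": 0}
    - {"fingers": 1, "x": -0.04, "y": 0, "z": 0, "ax": 0, "ay": 0, "az": 0}
    - {"fingers": 1, "x": -0.04, "y": 0, "z": 0, "ax": 0, "ay": 0, "az": 0}

```text
clock: 18.1
tcp_pos: [0.5865, -0.016, 0.1508]
orientation: [-2.068, -2.364, -0.0]
contact_force: [0.6, -0.5, 0.3]
grip_width: 0.0854
gripper_force: 0.0
```

Call:
arm_command:
  rows:
    - {"fingers": 1, "x": -0.04, "y": 0, "z": 0, "ax": 0, "ay": 0, "az": 0}
    - {"fingers": 1, "x": -0.04, "y": 0, "z": 0, "ax": 0, "ay": 0, "az": 0}
    - {"fingers": 1, "x": -0.04, "y": 0, "z": 0, "ax": 0, "ay": 0, "az": 0}
    - {"fingers": 1, "x": -0.04, "y": 0, "z": 0, "ax": 0, "ay": 0, "az": 0}
    - {"fingers": 1, "x": -0.04, "y": 0, "z": 0, "ax": 0, "ay": 0, "az": 0}
    - {"fingers": 1, "x": -0.04, "y": 0, "z": 0, "ax": 0, "ay": 0, "az": 0}
    - {"fingers": 1, "x": -0.03, "y": 0, "z": 0, "ax": 0, "ay": 0, "az": 0}
    - {"fingers": 1, "x": 0, "y": 0, "z": 0, "ax": 0, "ay": 0, "az": 0}

```text
clock: 18.77
tcp_pos: [0.6202, -0.2917, 0.1509]
orientation: [2.079, 2.351, -0.007]
contact_force: [-1.2, -1.4, -0.6]
grip_width: 0.0852
gripper_force: 0.0
```

```bash
python3 - <<'E'
from h import *
o=r.get_obs(); print(o['tcp_pos'],o['joints'].round(2))
f=snap('top','t4');P=cloud(f);Z=P[...,2]
H=cv2.cvtColor(f['frame'],cv2.COLOR_RGB2HSV)
print('grip',rect(P,(Z>.052)&(H[...,0]<15)&(H[...,1]>150),411,209))
plan(.5265,-.3715,.15,85.4)
crop(f,175,115,435,270,3,'pics/t4c.png')
E
```

```text
[ 0.62018193 -0.29170559  0.15086142] [ 0.03  0.63  0.47  1.64 -0.33  0.95  0.74]
grip (array([ 522.8, -378.2]), array([44.2, 15.9]), -27.9, 62.4, 64)
d(mm) [ -71.5 -103.9    0.7] az -78.2 alt 101.8 rows 4 t 18.8 j7 0.74 F [1.2 0.1 0.4]
```

View pics/t4c.png

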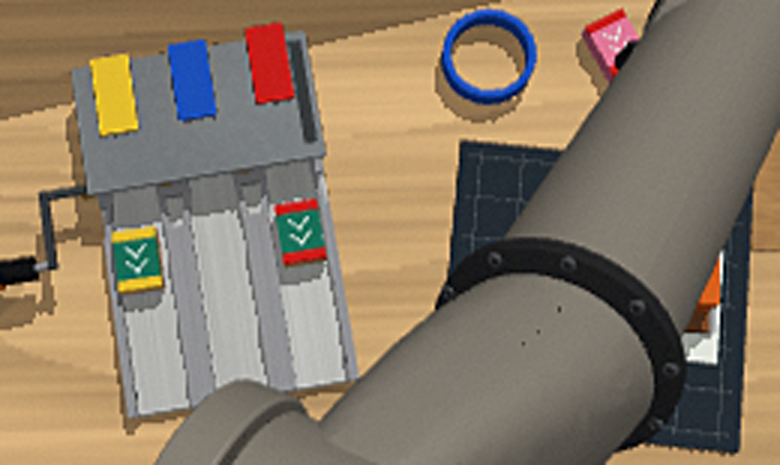

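Both blocks lie well in their lanes: yellow at crop (137,260), red at (300,232). The arm hides the pusher. Turn and go above the grip.

Call:
arm_command:
  rows:
    - {"fingers": 1, "x": -0.018, "y": -0.026, "z": 0, "ax": 0, "ay": 0, "az": 0}
    - {"fingers": 1, "x": -0.018, "y": -0.026, "z": 0, "ax": 0, "ay": 0, "az": 0}
    - {"fingers": 1, "x": -0.018, "y": -0.026, "z": 0, "ax": 0, "ay": 0, "az": 0}
    - {"fingers": 1, "x": -0.018, "y": -0.026, "z": 0, "ax": 0, "ay": 0, "az": 0}
    - {"fingers": 1, "x": 0, "y": 0, "z": 0, "ax": 0, "ay": 0, "az": -7}
    - {"fingers": 1, "x": 0, "y": 0, "z": 0, "ax": 0, "ay": 0, "az": -7}
    - {"fingers": 1, "x": 0, "y": 0, "z": 0, "ax": 0, "ay": 0, "az": -7}
    - {"fingers": 1, "x": 0, "y": 0, "z": 0, "ax": 0, "ay": 0, "az": -7}
    - {"fingers": 1, "x": 0, "y": 0, "z": 0, "ax": 0, "ay": 0, "az": -7}
    - {"fingers": 1, "x": 0, "y": 0, "z": 0, "ax": 0, "ay": 0, "az": -7}

```text
clock: 19.65
tcp_pos: [0.529, -0.3656, 0.1503]
orientation: [-1.073, -2.951, -0.002]
contact_force: [0.4, 0.2, -0.2]
grip_width: 0.0855
gripper_force: 0.0
```

Call:
arm_command:
  rows:
    - {"fingers": 1, "x": 0, "y": 0, "z": 0, "ax": 0, "ay": 0, "az": -7}
    - {"fingers": 1, "x": 0, "y": 0, "z": 0, "ax": 0, "ay": 0, "az": -7}
    - {"fingers": 1, "x": 0, "y": 0, "z": 0, "ax": 0, "ay": 0, "az": -7}
    - {"fingers": 1, "x": 0, "y": 0, "z": 0, "ax": 0, "ay": 0, "az": -7}
    - {"fingers": 1, "x": 0, "y": 0, "z": 0, "ax": 0, "ay": 0, "az": -7}
    - {"fingers": 1, "x": 0, "y": 0, "z": 0, "ax": 0, "ay": 0, "az": 0}

```text
clock: 20.15
tcp_pos: [0.5289, -0.3659, 0.1504]
orientation: [-0.14, -3.138, -0.002]
contact_force: [0.5, 0.0, -0.4]
grip_width: 0.0852
gripper_force: 0.0
```

```bash
python3 - <<'E'
from h import *
g=load('side0');f=snap('side','s4')
for t in(g,f):
  P=cloud(t);Z=P[...,2];H=cv2.cvtColor(t['frame'],cv2.COLOR_RGB2HSV)
  print('grip',rect(P,(Z>.03)&(Z<.075)&(H[...,0]<15)&(H[...,1]>150),308,280))
plan(.5265,-.3715,.05,85.4)
crop(f,220,190,370,310,5,'pics/s4c.png')
E
```

```text
grip (array([ 525.7, -379.8]), array([45.4, 19.5]), -25.3, 45.8, 152)
grip None
d(mm) [  1.8  -5.8 100.4] az -0.9 alt 179.1 rows 3 t 20.2 j7 2.06 F [ 0.9  0.9 -0.4]
```

View pics/s4c.png

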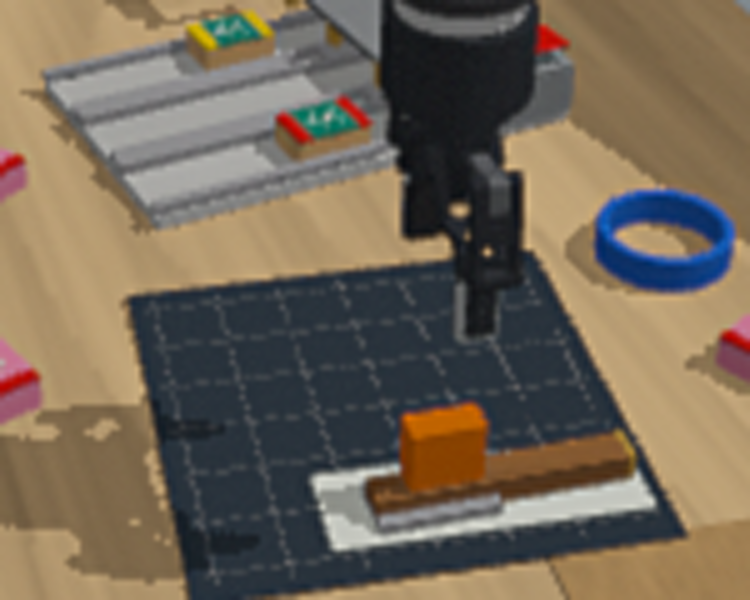

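```bash
python3 - <<'E'
from h import *
for n in('side0','s4'):
  t=load(n);P=cloud(t);Z=P[...,2];H=cv2.cvtColor(t['frame'],cv2.COLOR_RGB2HSV)
  m=(H[...,0]<14)&(H[...,1]>190)&(P[...,1]<-.3)&(P[...,0]>.4)&(P[...,0]<.65)
  print(n,m.sum(),np.argwhere(m).mean(0),np.nanmean(P[m],0).round(4), P[280,308].round(3))
  mt=m&(Z>.056); print(mt.sum(), cv2.minAreaRect((P[mt][:,:2]*1000).astype(np.float32)))
  v=np.array([P[y,x] for y in range(255,310) for x in range(280,350) if 0.024<P[y,x,2]<.034]); c,s,a=cv2.minAreaRect((v[:,:2]*1000).astype(np.float32)); print('bar',c,s,a,len(v))
E
```

```text
side0 111 [324.33333333 303.12612613] [ 0.4645 -0.4988  0.029 ] [ 0.525 -0.38   0.048]
7 ((528.52197265625, -367.3711242675781), (43.63767623901367, 13.712212562561035), 0.8323467373847961)
bar (563.7747802734375, -320.1532287597656) (141.241455078125, 148.21011352539062) 89.07303619384766 282
s4 108 [325.55555556 303.09259259] [ 0.462  -0.5044  0.0308] [ 0.524 -0.383  0.05 ]
5 ((536.706298828125, -369.87054443359375), (14.181608200073242, 57.32398986816406), 69.47981262207031)
bar (562.5206298828125, -376.6343688964844) (20.574413299560547, 148.09881591796875) 86.50636291503906 82
```

Call:
arm_command:
  rows:
    - {"fingers": 1, "x": 0.002, "y": -0.0065, "z": 0, "ax": 0, "ay": 0, "az": -1}
    - {"fingers": 1, "x": 0, "y": 0, "z": 0.03, "ax": 0, "ay": 0, "az": 0}
    - {"fingers": 1, "x": 0, "y": 0, "z": 0.03, "ax": 0, "ay": 0, "az": 0}
    - {"fingers": 1, "x": 0, "y": 0, "z": 0.03, "ax": 0, "ay": 0, "az": 0}
    - {"fingers": 1, "x": 0, "y": 0, "z": 0.013, "ax": 0, "ay": 0, "az": 0}
    - {"fingers": 1, "x": 0, "y": 0, "z": 0, "ax": 0, "ay": 0, "az": 0}

```text
clock: 20.7
tcp_pos: [0.5242, -0.3716, 0.0443]
orientation: [-0.124, -3.133, -0.005]
contact_force: [-0.6, 0.7, 0.3]
grip_width: 0.0854
gripper_force: 0.0
```

```bash
python3 -c "
from h import *
plan(.5268,-.3722,.047,85.6)"
```

```text
d(mm) [-2.7 -0.4 -2.7] az -0.1 alt 179.9 rows 1 t 20.7 j7 2.1 F [-0.6  0.7  0.3]
```

Call:
arm_command:
  rows:
    - {"fingers": 1, "x": -0.003, "y": 0, "z": -0.003, "ax": 0, "ay": 0, "az": 0}
    - {"fingers": 0, "x": 0, "y": 0, "z": 0, "ax": 0, "ay": 0, "az": 0}
    - {"fingers": -1, "x": 0, "y": 0, "z": 0, "ax": 0, "ay": 0, "az": 0}
    - {"fingers": -1, "x": 0, "y": 0, "z": 0, "ax": 0, "ay": 0, "az": 0}
    - {"fingers": -1, "x": 0, "y": 0, "z": 0, "ax": 0, "ay": 0, "az": 0}
    - {"fingers": -1, "x": 0, "y": 0, "z": 0, "ax": 0, "ay": 0, "az": 0}
    - {"fingers": -1, "x": 0, "y": 0, "z": 0, "ax": 0, "ay": 0, "az": 0}
    - {"fingers": -1, "x": 0, "y": 0, "z": 0, "ax": 0, "ay": 0, "az": 0}
  grip_force: 80

```text
clock: 21.37
tcp_pos: [0.5294, -0.3739, 0.0515]
orientation: [0.122, 3.139, 0.0]
contact_force: [-1.4, 1.7, 6.4]
grip_width: 0.019
gripper_force: 78.3
```

```bash
python3 -c "
from h import *
o=r.get_obs();print(o['tcp_pos'].tolist(),o['orientation'].tolist())
plan(*bed(432,-83.2)/1000,.11,97.8)
print(bed(432,-83.2))"
```

```text
[0.5293628666136287, -0.37394913866665724, 0.051455171076308585] [0.12170172287237953, 3.1386704657111357, 0.0002093712397641769]
d(mm) [116.9 342.1 -58.6] az -12.2 alt 167.8 rows 10 t 21.4 j7 2.1 F [-1.4  1.7  6.4]
[439.27264 -23.80384]
```

Call:
arm_command:
  rows:
    - {"fingers": -1, "x": 0, "y": 0, "z": -0.02, "ax": 0, "ay": 0, "az": 0}
    - {"fingers": -1, "x": 0, "y": 0, "z": -0.03, "ax": 0, "ay": 0, "az": 0}
    - {"fingers": -1, "x": 0.0105, "y": 0.031, "z": 0, "ax": 0, "ay": 0, "az": 0}
    - {"fingers": -1, "x": 0.0105, "y": 0.031, "z": 0, "ax": 0, "ay": 0, "az": 0}
    - {"fingers": -1, "x": 0.0105, "y": 0.031, "z": 0, "ax": 0, "ay": 0, "az": 0}
    - {"fingers": -1, "x": 0.0105, "y": 0.031, "z": 0, "ax": 0, "ay": 0, "az": 0}
    - {"fingers": -1, "x": 0.0105, "y": 0.031, "z": 0, "ax": 0, "ay": 0, "az": 0}
    - {"fingers": -1, "x": 0.0105, "y": 0.031, "z": 0, "ax": 0, "ay": 0, "az": 0}
    - {"fingers": -1, "x": 0.0105, "y": 0.031, "z": 0, "ax": 0, "ay": 0, "az": 0}
    - {"fingers": -1, "x": 0.0105, "y": 0.031, "z": 0, "ax": 0, "ay": 0, "az": 0}

```text
clock: 22.2
tcp_pos: [0.4634, -0.119, 0.1005]
orientation: [-0.122, -3.138, -0.0]
contact_force: [0.9, 0.6, -2.3]
grip_width: 0.0189
gripper_force: 78.7
```

Call:
arm_command:
  rows:
    - {"fingers": -1, "x": 0.0105, "y": 0.031, "z": 0, "ax": 0, "ay": 0, "az": 0}
    - {"fingers": -1, "x": 0.0105, "y": 0.031, "z": 0, "ax": 0, "ay": 0, "az": 0}
    - {"fingers": -1, "x": 0.0105, "y": 0.031, "z": 0, "ax": 0, "ay": 0, "az": 0}
    - {"fingers": -1, "x": 0, "y": 0, "z": 0, "ax": 0, "ay": 0, "az": -6.1}
    - {"fingers": -1, "x": 0, "y": 0, "z": 0, "ax": 0, "ay": 0, "az": -6.1}
    - {"fingers": -1, "x": 0, "y": 0, "z": 0, "ax": 0, "ay": 0, "az": 0}
    - {"fingers": -1, "x": 0, "y": 0, "z": 0, "ax": 0, "ay": 0, "az": 0}

```text
clock: 22.78
tcp_pos: [0.44, -0.0254, 0.1006]
orientation: [0.208, -3.134, -0.0]
contact_force: [-0.1, 0.3, -1.9]
grip_width: 0.0188
gripper_force: 79.0
```

```bash
python3 - <<'E'
from h import *
o=r.get_obs();print(o['tcp_pos'].tolist(),o['orientation'].tolist(),o['grip_width'],o['joints'].round(2))
plan(*bed(435,-83.2)/1000,.066,97.8)
f=snap('side','s5'); P=cloud(f)
H=cv2.cvtColor(f['frame'],cv2.COLOR_RGB2HSV); m=(H[...,0]>=15)&(H[...,0]<28)
crop(f,190,130,350,250,5,'pics/s5c.png')
E
```

```text
[0.4400316021881014, -0.02537530647998357, 0.1006374556263264] [0.207503191486511, -3.134275437070015, -5.512242399698311e-05] 0.018822349982238792 [-0.11  0.32  0.03  2.23 -0.02  0.59  1.64]
d(mm) [-2.5  1.7 34.6] az -0.2 alt 179.8 rows 1 t 22.8 j7 1.64 F [-0.1  0.3 -1.9]
```

View pics/s5c.png

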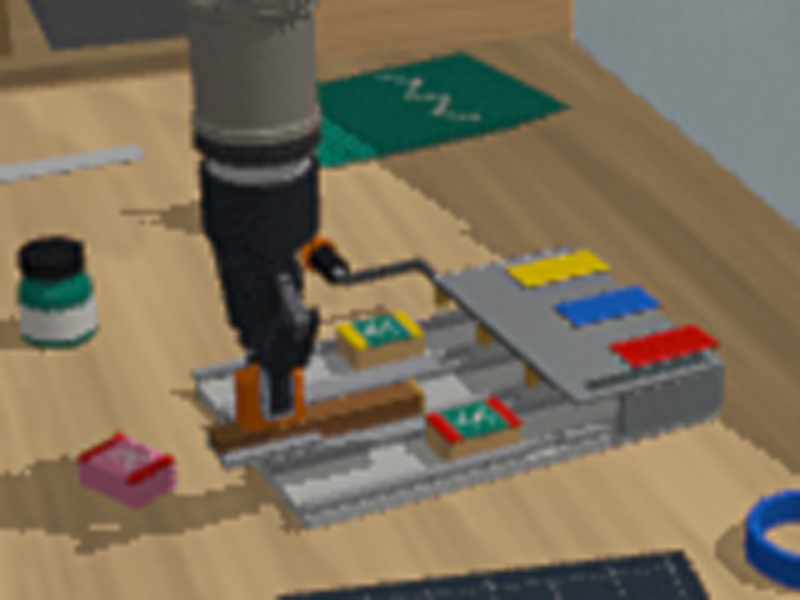

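```bash
python3 - <<'E'
from h import *
f=load('s5');P=cloud(f);Z=P[...,2];s=P[...,:2]@ex*1000;l=P[...,:2]@ey*1000
m=(Z>.062)&(Z<.078)&(s>460)&(s<560)&(abs(l+83)<40)
print(m.sum(),s[m].max(),[np.percentile(l[m],q).round(1) for q in(2,50,98)])
for a in range(465,550,15):
  k=m&(s>a)&(s<a+15)&(Z>.067); print(a,l[k].min().round(1),l[k].max().round(1),Z[k].max().round(4))
m=(Z>.028)&(Z<.04)&(s>540)&(s<640)&(l<-50)&(l>-110)
print('red',s[m].min(),s[m].max(),l[m].min(),l[m].max())
E
```

```text
136 539.5032009225004 [np.float64(-99.9), np.float64(-93.0), np.float64(-75.6)]
465 -96.5 -70.9 0.0742
480 -97.7 -75.7 0.0741
495 -103.6 -77.0 0.0749
510 -98.7 -76.4 0.0747
525 -98.3 -74.4 0.0742Traceback (most recent call last):
  File "<stdin>", line 6, in <module>
    return umr_minimum(a, axis, None, out, keepdims, initial, where)
ValueError: zero-size array to reduction operation minimum which has no identity
```

Call:
arm_command:
  rows:
    - {"fingers": -1, "x": 0, "y": 0.0035, "z": 0.015, "ax": 0, "ay": 0, "az": 0}
    - {"fingers": -1, "x": 0, "y": 0, "z": 0.015, "ax": 0, "ay": 0, "az": 0}
    - {"fingers": -1, "x": 0, "y": 0, "z": 0.0085, "ax": 0, "ay": 0, "az": 0}
    - {"fingers": -1, "x": 0, "y": 0, "z": 0, "ax": 0, "ay": 0, "az": 0}
    - {"fingers": -1, "x": 0, "y": 0, "z": 0, "ax": 0, "ay": 0, "az": 0}

```text
clock: 23.25
tcp_pos: [0.4395, -0.0221, 0.062]
orientation: [0.21, -3.133, 0.0]
contact_force: [0.5, 0.3, -3.4]
grip_width: 0.0188
gripper_force: 79.0
```

```bash
python3 - <<'E'
from h import *
plan(*bed(723.6-56-107.5,-81.5)/1000,.062,97.8)
o=r.get_obs();print(o['tcp_pos'],o['tcp_pos'][:2]@ex,o['tcp_pos'][:2]@ey)
f=snap('top','t5');P=cloud(f);Z=P[...,2];s=P[...,:2]@ex*1000;l=P[...,:2]@ey*1000
m=(Z>.028)&(Z<.045)&(s>535)&(s<640)&(l<-50)&(l>-115); print(m.sum(),s[m].min(),s[m].max(),l[m].min(),l[m].max())
crop(f,195,115,305,260,4,'pics/t5c.png')
E
```

```text
d(mm) [-1.276e+02  4.000e-01 -1.000e-01] az -0.1 alt 179.9 rows 4 t 23.2 j7 1.63 F [ 0.5  0.3 -3.4]
[ 0.43949859 -0.02211493  0.06204185] 0.43241025260743576 -0.0815492176671119
304 535.481596221278 610.1671743721708 -107.12025497324038 -66.99352825335758
```

View pics/t5c.png

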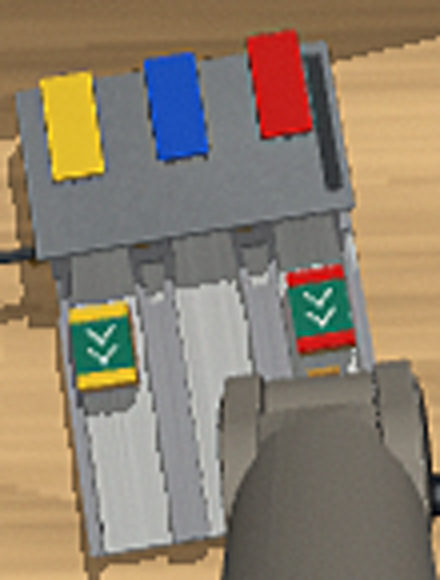

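Call:
arm_command:
  rows:
    - {"fingers": -1, "x": -0.006, "y": -0.001, "z": 0, "ax": 0, "ay": 0, "az": 0}
    - {"fingers": -1, "x": -0.006, "y": -0.001, "z": 0, "ax": 0, "ay": 0, "az": 0}
    - {"fingers": -1, "x": -0.004, "y": 0, "z": 0, "ax": 0, "ay": 0, "az": 0}
    - {"fingers": -1, "x": -0.004, "y": 0, "z": 0, "ax": 0, "ay": 0, "az": 0}
    - {"fingers": -1, "x": -0.004, "y": 0, "z": 0, "ax": 0, "ay": 0, "az": 0}
    - {"fingers": -1, "x": -0.004, "y": 0, "z": 0, "ax": 0, "ay": 0, "az": 0}
    - {"fingers": -1, "x": -0.004, "y": 0, "z": 0, "ax": 0, "ay": 0, "az": 0}
    - {"fingers": -1, "x": -0.004, "y": 0, "z": 0, "ax": 0, "ay": 0, "az": 0}
    - {"fingers": -1, "x": -0.004, "y": 0, "z": 0, "ax": 0, "ay": 0, "az": 0}
    - {"fingers": -1, "x": -0.004, "y": 0, "z": 0, "ax": 0, "ay": 0, "az": 0}

```text
clock: 24.13
tcp_pos: [0.4836, -0.0175, 0.0622]
orientation: [0.214, -3.133, -0.0]
contact_force: [-1.2, -0.3, -2.3]
grip_width: 0.0188
gripper_force: 79.1
```

Call:
arm_command:
  rows:
    - {"fingers": -1, "x": -0.004, "y": 0, "z": 0, "ax": 0, "ay": 0, "az": 0}
    - {"fingers": -1, "x": -0.004, "y": 0, "z": 0, "ax": 0, "ay": 0, "az": 0}
    - {"fingers": -1, "x": -0.004, "y": 0, "z": 0, "ax": 0, "ay": 0, "az": 0}
    - {"fingers": -1, "x": -0.004, "y": 0, "z": 0, "ax": 0, "ay": 0, "az": 0}
    - {"fingers": -1, "x": -0.004, "y": 0, "z": 0, "ax": 0, "ay": 0, "az": 0}
    - {"fingers": -1, "x": -0.004, "y": 0, "z": 0, "ax": 0, "ay": 0, "az": 0}
    - {"fingers": -1, "x": -0.004, "y": 0, "z": 0, "ax": 0, "ay": 0, "az": 0}
    - {"fingers": -1, "x": -0.004, "y": 0, "z": 0, "ax": 0, "ay": 0, "az": 0}
    - {"fingers": -1, "x": -0.004, "y": 0, "z": 0, "ax": 0, "ay": 0, "az": 0}
    - {"fingers": -1, "x": -0.004, "y": 0, "z": 0, "ax": 0, "ay": 0, "az": 0}

```text
clock: 24.97
tcp_pos: [0.5237, -0.0122, 0.0623]
orientation: [0.213, -3.134, -0.0]
contact_force: [-1.6, 0.7, -2.9]
grip_width: 0.019
gripper_force: 79.0
```

```bash
python3 - <<'E'
from h import *
plan(*bed(723.6-56-107.5,-83)/1000,.062,97.8)
f=snap('top','t6');P=cloud(f);Z=P[...,2];s=P[...,:2]@ex*1000;l=P[...,:2]@ey*1000
m=(Z>.028)&(Z<.045)&(s>575)&(s<641)&(l<-50)&(l>-115); print(m.sum(),s[m].min(),s[m].max(),l[m].min(),l[m].max())
crop(f,195,115,305,260,4,'pics/t6c.png')
E
```

```text
d(mm) [-42.9   0.2   0.3] az -0.0 alt 180.0 rows 2 t 25.0 j7 1.63 F [-1.6  0.7 -2.9]Traceback (most recent call last):
  File "<stdin>", line 4, in <module>
    return umr_minimum(a, axis, None, out, keepdims, initial, where)
ValueError: zero-size array to reduction operation minimum which has no identity
```

Call:
arm_command:
  rows:
    - {"fingers": -1, "x": -0.004, "y": 0, "z": 0, "ax": 0, "ay": 0, "az": 0}
    - {"fingers": -1, "x": -0.004, "y": 0, "z": 0, "ax": 0, "ay": 0, "az": 0}
    - {"fingers": -1, "x": -0.004, "y": 0, "z": 0, "ax": 0, "ay": 0, "az": 0}
    - {"fingers": -1, "x": -0.004, "y": 0, "z": 0, "ax": 0, "ay": 0, "az": 0}
    - {"fingers": -1, "x": -0.004, "y": 0, "z": 0, "ax": 0, "ay": 0, "az": 0}
    - {"fingers": -1, "x": -0.004, "y": 0, "z": 0, "ax": 0, "ay": 0, "az": 0}
    - {"fingers": -1, "x": -0.003, "y": 0, "z": 0, "ax": 0, "ay": 0, "az": 0}
    - {"fingers": -1, "x": -0.003, "y": 0, "z": 0, "ax": 0, "ay": 0, "az": 0}

```text
clock: 25.68
tcp_pos: [0.5534, -0.0082, 0.0623]
orientation: [0.213, -3.134, -0.0]
contact_force: [-1.9, 0.1, -1.6]
grip_width: 0.0194
gripper_force: 79.0
```

Call:
arm_command:
  rows:
    - {"fingers": -1, "x": -0.0015, "y": 0, "z": 0, "ax": 0, "ay": 0, "az": 0}
    - {"fingers": -1, "x": -0.0015, "y": 0, "z": 0, "ax": 0, "ay": 0, "az": 0}
    - {"fingers": -1, "x": -0.0015, "y": 0, "z": 0, "ax": 0, "ay": 0, "az": 0}
    - {"fingers": -1, "x": -0.0015, "y": 0, "z": 0, "ax": 0, "ay": 0, "az": 0}

```text
clock: 26.02
tcp_pos: [0.5589, -0.0074, 0.0623]
orientation: [0.213, -3.134, -0.0]
contact_force: [-1.3, -0.3, -2.4]
grip_width: 0.0187
gripper_force: 79.0
```

Call:
arm_command:
  rows:
    - {"fingers": -1, "x": -0.001, "y": 0, "z": 0, "ax": 0, "ay": 0, "az": 0}
    - {"fingers": -1, "x": -0.001, "y": 0, "z": 0, "ax": 0, "ay": 0, "az": 0}
    - {"fingers": -1, "x": -0.001, "y": 0, "z": 0, "ax": 0, "ay": 0, "az": 0}

```text
clock: 26.27
tcp_pos: [0.562, -0.007, 0.0623]
orientation: [0.213, -3.134, -0.0]
contact_force: [-0.9, 0.3, -2.2]
grip_width: 0.0191
gripper_force: 79.0
```

Call:
arm_command:
  rows:
    - {"fingers": -1, "x": -0.001, "y": 0, "z": 0, "ax": 0, "ay": 0, "az": 0}
    - {"fingers": -1, "x": -0.001, "y": 0, "z": 0, "ax": 0, "ay": 0, "az": 0}
    - {"fingers": -1, "x": 0, "y": 0, "z": 0, "ax": 0, "ay": 0, "az": 0}

```text
clock: 26.52
tcp_pos: [0.5642, -0.0067, 0.0623]
orientation: [-0.213, 3.134, 0.0]
contact_force: [-0.0, -0.1, -2.3]
grip_width: 0.0189
gripper_force: 79.0
```

Call:
arm_command:
  rows:
    - {"fingers": -1, "x": -0.001, "y": 0, "z": 0, "ax": 0, "ay": 0, "az": 0}
    - {"fingers": -1, "x": -0.0005, "y": 0, "z": 0, "ax": 0, "ay": 0, "az": 0}
    - {"fingers": -1, "x": 0, "y": 0, "z": 0, "ax": 0, "ay": 0, "az": 0}

```text
clock: 26.77
tcp_pos: [0.5656, -0.0065, 0.0623]
orientation: [-0.213, 3.134, 0.0]
contact_force: [-1.0, 0.5, -2.8]
grip_width: 0.0188
gripper_force: 79.0
```

Call:
arm_command:
  rows:
    - {"fingers": -1, "x": -0.001, "y": 0, "z": 0, "ax": 0, "ay": 0, "az": 0}
    - {"fingers": -1, "x": -0.001, "y": 0, "z": 0, "ax": 0, "ay": 0, "az": 0}
    - {"fingers": -1, "x": 0, "y": 0, "z": 0, "ax": 0, "ay": 0, "az": 0}

```text
clock: 27.02
tcp_pos: [0.566, -0.0066, 0.0619]
orientation: [0.212, -3.131, 0.0]
contact_force: [-3.6, 0.1, -1.1]
grip_width: 0.0184
gripper_force: 79.3
```

Call:
arm_command:
  rows:
    - {"fingers": -1, "x": -0.001, "y": 0, "z": 0, "ax": 0, "ay": 0, "az": 0}
    - {"fingers": -1, "x": -0.0005, "y": 0, "z": 0, "ax": 0, "ay": 0, "az": 0}
    - {"fingers": -1, "x": 0, "y": 0, "z": 0, "ax": 0, "ay": 0, "az": 0}

```text
clock: 27.27
tcp_pos: [0.5662, -0.0066, 0.0616]
orientation: [0.212, -3.129, 0.0]
contact_force: [-7.9, -0.6, 1.6]
grip_width: 0.0187
gripper_force: 79.5
```

Force rose at TCP s = 560.0 mm, exactly where the tag predicts (560.1): red is home. Retract, cross to the yellow lane.

Call:
arm_command:
  rows:
    - {"fingers": -1, "x": 0.005, "y": 0, "z": -0.0005, "ax": 0, "ay": 0, "az": 0}
    - {"fingers": -1, "x": 0.012, "y": 0, "z": 0, "ax": 0, "ay": 0, "az": 0}
    - {"fingers": -1, "x": 0.02, "y": 0, "z": 0, "ax": 0, "ay": 0, "az": 0}
    - {"fingers": -1, "x": 0.025, "y": 0, "z": 0, "ax": 0, "ay": 0, "az": 0}
    - {"fingers": -1, "x": 0.025, "y": 0, "z": 0, "ax": 0, "ay": 0, "az": 0}
    - {"fingers": -1, "x": 0.025, "y": 0, "z": 0, "ax": 0, "ay": 0, "az": 0}
    - {"fingers": -1, "x": 0.016, "y": 0, "z": -0.02, "ax": 0, "ay": 0, "az": 0}
    - {"fingers": -1, "x": 0, "y": 0, "z": -0.02, "ax": 0, "ay": 0, "az": 0}
    - {"fingers": -1, "x": 0, "y": 0, "z": 0, "ax": 0, "ay": 0, "az": 0}

```text
clock: 28.02
tcp_pos: [0.4438, -0.0236, 0.1057]
orientation: [-0.211, 3.128, 0.0]
contact_force: [1.4, -0.1, -3.1]
grip_width: 0.0188
gripper_force: 79.2
```

Call:
arm_command:
  rows:
    - {"fingers": -1, "x": 0, "y": 0.03, "z": 0, "ax": 0, "ay": 0, "az": 0}
    - {"fingers": -1, "x": 0, "y": 0.03, "z": 0, "ax": 0, "ay": 0, "az": 0}
    - {"fingers": -1, "x": 0, "y": 0.03, "z": 0, "ax": 0, "ay": 0, "az": 0}
    - {"fingers": -1, "x": 0, "y": 0.03, "z": 0, "ax": 0, "ay": 0, "az": 0}
    - {"fingers": -1, "x": 0, "y": 0.02, "z": 0, "ax": 0, "ay": 0, "az": 0}
    - {"fingers": -1, "x": 0, "y": 0, "z": 0, "ax": 0, "ay": 0, "az": 0}
    - {"fingers": -1, "x": 0, "y": 0, "z": 0, "ax": 0, "ay": 0, "az": 0}

```text
clock: 28.6
tcp_pos: [0.4239, 0.1169, 0.1026]
orientation: [-0.218, 3.132, 0.001]
contact_force: [0.5, -0.8, -2.0]
grip_width: 0.0192
gripper_force: 79.4
```

```bash
python3 - <<'E'
from h import *
plan(*bed(432,64.6)/1000,.062,97.8)
o=r.get_obs(); M=R.from_rotvec(o['orientation']).as_matrix(); print(M.round(3).tolist(),o['grip_width'])
for n in ('side','top'):
  f=snap(n,n+'6');P=cloud(f);Z=P[...,2];s=P[...,:2]@ex*1000;l=P[...,:2]@ey*1000
  m=(Z>.09)&(Z<.125)&(s>465)&(s<560)&(abs(l-64)<40); m=(Z>.062)&(Z<.085)&(s>465)&(s<560)&(abs(l-64)<40)
  if m.sum(): print(n,'bar',m.sum(),s[m].max(),l[m].min(),l[m].max(),Z[m].max())
  m=(Z>.03)&(Z<.042)&(s>500)&(s<640)&(l>30)&(l<100)
  if m.sum(): print(n,'yel',m.sum(),cv2.minAreaRect(np.stack([s[m],l[m]],1).astype(np.float32)))
  m=(Z>.028)&(Z<.04)&(s>500)&(s<640)&(l<-50)&(l>-115); print('red lane left',m.sum())
E
```

```text
d(mm) [ 3.9  6.2 40.6] az 0.2 alt -179.8 rows 2 t 28.6 j7 1.29 F [ 0.5 -0.8 -2. ]
[[-0.99, -0.138, 0.002], [-0.138, 0.99, 0.001], [-0.002, 0.001, -1.0]] 0.0191738582079536
side bar 117 546.0970894052209 41.16651379677111 69.2508967771138 0.07813002932264457
side yel 96 ((583.3037719726562, 57.15538787841797), (61.815223693847656, 44.45587158203125), 6.168782711029053)
red lane left 0
top bar 140 542.7073600071324 45.05191404673283 66.5957603136348 0.07784067893354663
top yel 292 ((582.1553344726562, 58.32590866088867), (56.88444519042969, 40.687015533447266), 1.2061800956726074)
red lane left 0
```

Call:
arm_command:
  rows:
    - {"fingers": -1, "x": 0.002, "y": 0.005, "z": 0.015, "ax": 0, "ay": 0, "az": 0}
    - {"fingers": -1, "x": 0, "y": 0, "z": 0.015, "ax": 0, "ay": 0, "az": 0}
    - {"fingers": -1, "x": 0, "y": 0, "z": 0.01, "ax": 0, "ay": 0, "az": 0}
    - {"fingers": -1, "x": 0, "y": 0, "z": 0, "ax": 0, "ay": 0, "az": 0}
    - {"fingers": -1, "x": 0, "y": 0, "z": 0, "ax": 0, "ay": 0, "az": 0}

```text
clock: 29.12
tcp_pos: [0.4205, 0.1188, 0.0625]
orientation: [0.21, -3.134, 0.001]
contact_force: [0.3, 0.6, -2.9]
grip_width: 0.0186
gripper_force: 79.3
```

```bash
python3 - <<'E'
from h import *
plan(*bed(717.3-56-107.5,63.5)/1000,.062,97.8)
o=r.get_obs();print(o['tcp_pos'],o['tcp_pos'][:2]@ex,o['tcp_pos'][:2]@ey,o['joints'].round(2))
E
```

```text
d(mm) [-121.     3.2    0.4] az -0.1 alt 179.9 rows 4 t 29.1 j7 1.27 F [ 0.3  0.6 -2.9]
[0.42052949 0.11878487 0.0624809 ] 0.4327376702165878 0.06061432284934285 [-0.41  0.4  -0.01  2.25  0.01  0.49  1.27]
```

Call:
arm_command:
  rows:
    - {"fingers": -1, "x": -0.006, "y": 0.001, "z": 0, "ax": 0, "ay": 0, "az": 0}
    - {"fingers": -1, "x": -0.005, "y": 0.001, "z": 0, "ax": 0, "ay": 0, "az": 0}
    - {"fingers": -1, "x": -0.004, "y": 0, "z": 0, "ax": 0, "ay": 0, "az": 0}
    - {"fingers": -1, "x": -0.004, "y": 0, "z": 0, "ax": 0, "ay": 0, "az": 0}
    - {"fingers": -1, "x": -0.004, "y": 0, "z": 0, "ax": 0, "ay": 0, "az": 0}
    - {"fingers": -1, "x": -0.004, "y": 0, "z": 0, "ax": 0, "ay": 0, "az": 0}
    - {"fingers": -1, "x": -0.004, "y": 0, "z": 0, "ax": 0, "ay": 0, "az": 0}
    - {"fingers": -1, "x": -0.004, "y": 0, "z": 0, "ax": 0, "ay": 0, "az": 0}
    - {"fingers": -1, "x": -0.004, "y": 0, "z": 0, "ax": 0, "ay": 0, "az": 0}
    - {"fingers": -1, "x": -0.004, "y": 0, "z": 0, "ax": 0, "ay": 0, "az": 0}

```text
clock: 29.95
tcp_pos: [0.4632, 0.1278, 0.0628]
orientation: [0.213, -3.134, -0.0]
contact_force: [-2.1, 0.4, -2.0]
grip_width: 0.0191
gripper_force: 79.4
```

Call:
arm_command:
  rows:
    - {"fingers": -1, "x": -0.004, "y": 0, "z": 0, "ax": 0, "ay": 0, "az": 0}
    - {"fingers": -1, "x": -0.004, "y": 0, "z": 0, "ax": 0, "ay": 0, "az": 0}
    - {"fingers": -1, "x": -0.004, "y": 0, "z": 0, "ax": 0, "ay": 0, "az": 0}
    - {"fingers": -1, "x": -0.004, "y": 0, "z": 0, "ax": 0, "ay": 0, "az": 0}
    - {"fingers": -1, "x": -0.004, "y": 0, "z": 0, "ax": 0, "ay": 0, "az": 0}
    - {"fingers": -1, "x": -0.004, "y": 0, "z": 0, "ax": 0, "ay": 0, "az": 0}
    - {"fingers": -1, "x": -0.004, "y": 0, "z": 0, "ax": 0, "ay": 0, "az": 0}
    - {"fingers": -1, "x": -0.004, "y": 0, "z": 0, "ax": 0, "ay": 0, "az": 0}
    - {"fingers": -1, "x": -0.004, "y": 0, "z": 0, "ax": 0, "ay": 0, "az": 0}
    - {"fingers": -1, "x": -0.004, "y": 0, "z": 0, "ax": 0, "ay": 0, "az": 0}

```text
clock: 30.78
tcp_pos: [0.5027, 0.1334, 0.0628]
orientation: [0.213, -3.134, -0.0]
contact_force: [-1.0, 0.8, -1.6]
grip_width: 0.0189
gripper_force: 79.4
```

```bash
python3 - <<'E'
from h import *
plan(*bed(717.3-56-107.5,63.5)/1000,.062,97.8)
E
```

```text
d(mm) [-37.6  -0.4   0.8] az -0.0 alt 180.0 rows 1 t 30.8 j7 1.32 F [-1.   0.8 -1.6]
```

Call:
arm_command:
  rows:
    - {"fingers": -1, "x": -0.004, "y": 0, "z": 0, "ax": 0, "ay": 0, "az": 0}
    - {"fingers": -1, "x": -0.004, "y": 0, "z": 0, "ax": 0, "ay": 0, "az": 0}
    - {"fingers": -1, "x": -0.004, "y": 0, "z": 0, "ax": 0, "ay": 0, "az": 0}
    - {"fingers": -1, "x": -0.004, "y": 0, "z": 0, "ax": 0, "ay": 0, "az": 0}
    - {"fingers": -1, "x": -0.004, "y": 0, "z": 0, "ax": 0, "ay": 0, "az": 0}
    - {"fingers": -1, "x": -0.004, "y": 0, "z": 0, "ax": 0, "ay": 0, "az": 0}
    - {"fingers": -1, "x": -0.003, "y": 0, "z": 0, "ax": 0, "ay": 0, "az": 0}
    - {"fingers": -1, "x": -0.002, "y": 0, "z": 0, "ax": 0, "ay": 0, "az": 0}

```text
clock: 31.45
tcp_pos: [0.5318, 0.1372, 0.0628]
orientation: [-0.213, 3.134, 0.0]
contact_force: [-1.3, 0.8, -2.6]
grip_width: 0.0189
gripper_force: 79.3
```

Call:
arm_command:
  rows:
    - {"fingers": -1, "x": -0.0015, "y": 0, "z": 0, "ax": 0, "ay": 0, "az": 0}
    - {"fingers": -1, "x": -0.001, "y": 0, "z": 0, "ax": 0, "ay": 0, "az": 0}
    - {"fingers": -1, "x": -0.001, "y": 0, "z": 0, "ax": 0, "ay": 0, "az": 0}
    - {"fingers": -1, "x": 0, "y": 0, "z": 0, "ax": 0, "ay": 0, "az": 0}

```text
clock: 31.78
tcp_pos: [0.5349, 0.1376, 0.0629]
orientation: [-0.213, 3.134, 0.0]
contact_force: [0.7, 0.4, -3.0]
grip_width: 0.0191
gripper_force: 79.3
```

Call:
arm_command:
  rows:
    - {"fingers": -1, "x": -0.001, "y": 0, "z": 0, "ax": 0, "ay": 0, "az": 0}
    - {"fingers": -1, "x": -0.001, "y": 0, "z": 0, "ax": 0, "ay": 0, "az": 0}
    - {"fingers": -1, "x": 0, "y": 0, "z": 0, "ax": 0, "ay": 0, "az": 0}

```text
clock: 32.03
tcp_pos: [0.5369, 0.1379, 0.0629]
orientation: [-0.213, 3.134, 0.0]
contact_force: [-0.9, 0.5, -3.6]
grip_width: 0.0186
gripper_force: 79.3
```

Call:
arm_command:
  rows:
    - {"fingers": -1, "x": -0.001, "y": 0, "z": 0, "ax": 0, "ay": 0, "az": 0}
    - {"fingers": -1, "x": -0.001, "y": 0, "z": 0, "ax": 0, "ay": 0, "az": 0}
    - {"fingers": -1, "x": 0, "y": 0, "z": 0, "ax": 0, "ay": 0, "az": 0}

```text
clock: 32.28
tcp_pos: [0.5389, 0.1382, 0.0628]
orientation: [-0.213, 3.134, 0.0]
contact_force: [-0.4, 0.4, -2.2]
grip_width: 0.019
gripper_force: 79.3
```

Call:
arm_command:
  rows:
    - {"fingers": -1, "x": -0.001, "y": 0, "z": 0, "ax": 0, "ay": 0, "az": 0}
    - {"fingers": -1, "x": -0.0005, "y": 0, "z": 0, "ax": 0, "ay": 0, "az": 0}
    - {"fingers": -1, "x": 0, "y": 0, "z": 0, "ax": 0, "ay": 0, "az": 0}

```text
clock: 32.53
tcp_pos: [0.5395, 0.1382, 0.0626]
orientation: [0.213, -3.133, 0.0]
contact_force: [-3.6, -0.8, -1.5]
grip_width: 0.0191
gripper_force: 79.5
```

Call:
arm_command:
  rows:
    - {"fingers": -1, "x": -0.001, "y": 0, "z": 0, "ax": 0, "ay": 0, "az": 0}
    - {"fingers": -1, "x": 0, "y": 0, "z": 0, "ax": 0, "ay": 0, "az": 0}

```text
clock: 32.7
tcp_pos: [0.5396, 0.1382, 0.0624]
orientation: [0.213, -3.131, 0.001]
contact_force: [-5.5, -0.4, -0.9]
grip_width: 0.0186
gripper_force: 79.5
```

Yellow is home too (s = 553.3, predicted 553.8). Retract and take the pusher back.

Call:
arm_command:
  rows:
    - {"fingers": -1, "x": 0.005, "y": 0, "z": -0.0005, "ax": 0, "ay": 0, "az": 0}
    - {"fingers": -1, "x": 0.012, "y": 0, "z": 0, "ax": 0, "ay": 0, "az": 0}
    - {"fingers": -1, "x": 0.02, "y": 0, "z": 0, "ax": 0, "ay": 0, "az": 0}
    - {"fingers": -1, "x": 0.025, "y": 0, "z": 0, "ax": 0, "ay": 0, "az": 0}
    - {"fingers": -1, "x": 0.025, "y": 0, "z": 0, "ax": 0, "ay": 0, "az": 0}
    - {"fingers": -1, "x": 0.015, "y": 0, "z": 0, "ax": 0, "ay": 0, "az": 0}
    - {"fingers": -1, "x": 0, "y": 0, "z": -0.02, "ax": 0, "ay": 0, "az": 0}
    - {"fingers": -1, "x": 0, "y": 0, "z": -0.025, "ax": 0, "ay": 0, "az": 0}
    - {"fingers": -1, "x": 0, "y": 0, "z": 0, "ax": 0, "ay": 0, "az": 0}

```text
clock: 33.45
tcp_pos: [0.443, 0.1257, 0.112]
orientation: [-0.212, 3.126, 0.004]
contact_force: [1.2, -0.0, -1.9]
grip_width: 0.0184
gripper_force: 79.6
```

```bash
python3 - <<'E'
from h import *
plan(.5294,-.3739,.106,85.5)
E
```

```text
d(mm) [ -18.2 -506.7    5.2] az 12.2 alt -167.8 rows 13 t 33.5 j7 1.29 F [ 1.2 -0.  -1.9]
```

Call:
arm_command:
  rows:
    - {"fingers": -1, "x": -0.0012, "y": -0.03, "z": 0, "ax": 0, "ay": 0, "az": 0}
    - {"fingers": -1, "x": -0.0012, "y": -0.034, "z": 0, "ax": 0, "ay": 0, "az": 0}
    - {"fingers": -1, "x": -0.0012, "y": -0.034, "z": 0, "ax": 0, "ay": 0, "az": 0}
    - {"fingers": -1, "x": -0.0012, "y": -0.034, "z": 0, "ax": 0, "ay": 0, "az": 0}
    - {"fingers": -1, "x": -0.0012, "y": -0.034, "z": 0, "ax": 0, "ay": 0, "az": 0}
    - {"fingers": -1, "x": -0.0012, "y": -0.034, "z": 0, "ax": 0, "ay": 0, "az": 0}
    - {"fingers": -1, "x": -0.0012, "y": -0.034, "z": 0, "ax": 0, "ay": 0, "az": 0}
    - {"fingers": -1, "x": -0.0012, "y": -0.034, "z": 0, "ax": 0, "ay": 0, "az": 0}
    - {"fingers": -1, "x": -0.0012, "y": -0.034, "z": 0, "ax": 0, "ay": 0, "az": 0}
    - {"fingers": -1, "x": -0.0012, "y": -0.034, "z": 0, "ax": 0, "ay": 0, "az": 0}

```text
clock: 34.28
tcp_pos: [0.4979, -0.2087, 0.1081]
orientation: [-0.212, 3.133, -0.001]
contact_force: [1.2, 0.5, -2.1]
grip_width: 0.0192
gripper_force: 79.4
```

Call:
arm_command:
  rows:
    - {"fingers": -1, "x": -0.0012, "y": -0.034, "z": 0, "ax": 0, "ay": 0, "az": 0}
    - {"fingers": -1, "x": -0.0012, "y": -0.034, "z": 0, "ax": 0, "ay": 0, "az": 0}
    - {"fingers": -1, "x": -0.0012, "y": -0.034, "z": 0, "ax": 0, "ay": 0, "az": 0}
    - {"fingers": -1, "x": -0.0012, "y": -0.034, "z": 0, "ax": 0, "ay": 0, "az": 0}
    - {"fingers": -1, "x": 0, "y": 0, "z": 0, "ax": 0, "ay": 0, "az": 6.1}
    - {"fingers": -1, "x": 0, "y": 0, "z": 0, "ax": 0, "ay": 0, "az": 6.1}
    - {"fingers": -1, "x": 0, "y": 0, "z": 0.02, "ax": 0, "ay": 0, "az": 0}
    - {"fingers": -1, "x": 0, "y": 0, "z": 0, "ax": 0, "ay": 0, "az": 0}

```text
clock: 34.95
tcp_pos: [0.5192, -0.3401, 0.0852]
orientation: [-0.122, -3.136, -0.002]
contact_force: [-1.9, 1.1, -3.0]
grip_width: 0.0184
gripper_force: 79.5
```

```bash
python3 - <<'E'
from h import *
plan(.5294,-.3739,.0515,85.5)
o=r.get_obs(); M=R.from_rotvec(o['orientation']).as_matrix(); print(M.round(3).tolist(),o['grip_width'])
f=snap('side','s7');P=cloud(f);Z=P[...,2]
m=(Z>.05)&(Z<.075)&(P[...,0]>.57)&(P[...,0]<.7)&(P[...,1]<-.33)&(P[...,1]>-.45)
print(m.sum(),cv2.minAreaRect((P[m][:,:2]*1000).astype(np.float32)),P[m][:,0].max(),np.nanmax(Z[m]))
crop(f,220,190,370,310,5,'pics/s7c.png')
E
```

```text
d(mm) [-12.9 -32.9  33.6] az 0.1 alt -179.9 rows 2 t 35.0 j7 2.07 F [-1.9  1.1 -3. ]
[[-0.997, 0.077, -0.003], [0.077, 0.997, 0.001], [0.003, 0.001, -1.0]] 0.018442392582161224
136 ((598.9521484375, -346.3590393066406), (24.530332565307617, 58.786109924316406), 85.99947357177734) 0.6282252543154138 0.0594365683829331
```

View pics/s7c.png

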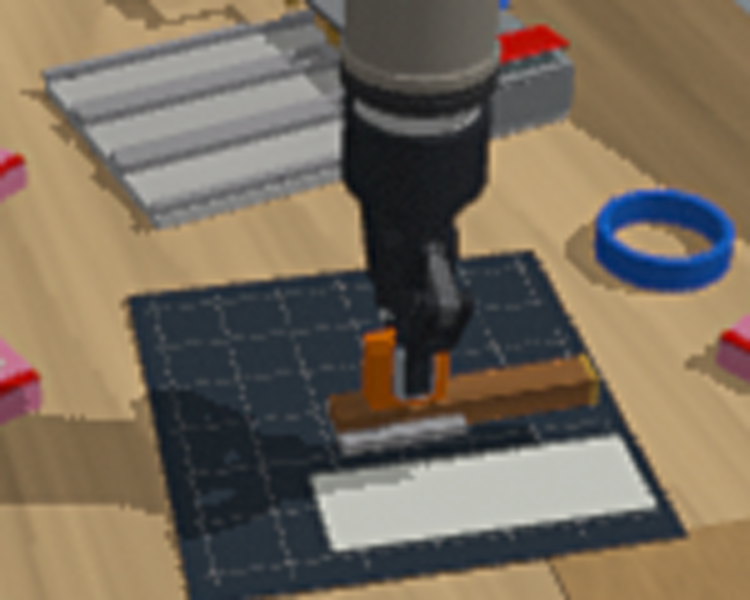

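The pusher is held level just beside the empty white pad (crop corners (312,478), (625,435), (655,500), (332,548)).

```bash
python3 - <<'E'
from h import *
f=load('s7')
c=[px(f,220+u/5,190+v/5,.004)[:2]*1000 for u,v in [(312,478),(625,435),(655,500),(332,548)]]
c=np.array(c);print(c.round(1),c.mean(0))
d=(c[1]+c[2]-c[0]-c[3])/2;print('yaw',np.degrees(np.arctan2(d[1],d[0])),np.hypot(*d))
E
```

```text
[[ 470.3 -331.1]
 [ 652.7 -353.6]
 [ 642.7 -408.6]
 [ 462.  -387.4]] [ 556.94331842 -370.20186228]
yaw -6.852741662702277 182.85204410444308
```

Call:
arm_command:
  rows:
    - {"fingers": -1, "x": -0.0065, "y": -0.0165, "z": 0, "ax": 0, "ay": 0, "az": 0}
    - {"fingers": -1, "x": -0.0065, "y": -0.0165, "z": 0, "ax": 0, "ay": 0, "az": 0}
    - {"fingers": -1, "x": 0, "y": 0, "z": 0.012, "ax": 0, "ay": 0, "az": 0}
    - {"fingers": -1, "x": 0, "y": 0, "z": 0, "ax": 0, "ay": 0, "az": 0}

```text
clock: 35.33
tcp_pos: [0.5301, -0.3752, 0.075]
orientation: [-0.123, -3.138, -0.0]
contact_force: [-1.2, 1.2, -2.8]
grip_width: 0.0188
gripper_force: 79.6
```

```bash
python3 - <<'E'
from h import *
f=load('top0')
q=lambda u,v,z:px(f,315+u/5-.4,155+v/5-.4,z)[:2]*1000
def ln(a,b,z):
  A,B=q(*a,z),q(*b,z);d=A-B;print(A.round(1),B.round(1),'yaw',np.degrees(np.arctan2(d[1],d[0])).round(1))
ln((408,83),(386,396),.004); ln((515,92),(497,408),.004)
c=np.mean([q(*p,.004) for p in [(408,83),(386,396),(515,92),(497,408)]],0);print('centre',c)
ln((436,90),(435,350),.022); ln((480,90),(483,352),.022)
plan(.5294,-.3739,.054,85.5)
E
```

```text
[ 644.5 -355.6] [ 465.  -330.8] yaw -7.9
[ 637.4 -415.9] [ 456.8 -391.7] yaw -7.7
centre [ 550.93791644 -373.48743146]
[ 635.3 -366.2] [ 487.9 -355. ] yaw -4.4
[ 634.6 -390.8] [ 486.1 -381.1] yaw -3.7
d(mm) [ 0.8  1.2 21. ] az 0.0 alt -180.0 rows 1 t 35.3 j7 2.11 F [-1.2  1.2 -2.8]
```

Call:
arm_command:
  rows:
    - {"fingers": -1, "x": 0.004, "y": 0.004, "z": 0, "ax": 0, "ay": 0, "az": 2.8}
    - {"fingers": -1, "x": 0, "y": 0, "z": 0.012, "ax": 0, "ay": 0, "az": 0}
    - {"fingers": -1, "x": 0, "y": 0, "z": 0.008, "ax": 0, "ay": 0, "az": 0}
    - {"fingers": -1, "x": 0, "y": 0, "z": 0, "ax": 0, "ay": 0, "az": 0}

```text
clock: 35.67
tcp_pos: [0.5261, -0.3687, 0.0539]
orientation: [-0.194, -3.132, -0.003]
contact_force: [-0.7, 0.1, -3.5]
grip_width: 0.0189
gripper_force: 79.7
```

Call:
arm_command:
  rows:
    - {"fingers": -1, "x": 0, "y": 0, "z": 0.002, "ax": 0, "ay": 0, "az": 0}
    - {"fingers": -1, "x": 0, "y": 0, "z": 0, "ax": 0, "ay": 0, "az": 0}

```text
clock: 35.83
tcp_pos: [0.5272, -0.3702, 0.0538]
orientation: [-0.197, -3.135, -0.0]
contact_force: [0.8, -0.2, -3.0]
grip_width: 0.0187
gripper_force: 79.7
```

Call:
arm_command:
  rows:
    - {"fingers": -1, "x": 0, "y": 0, "z": 0.002, "ax": 0, "ay": 0, "az": 0}
    - {"fingers": -1, "x": 0, "y": 0, "z": 0, "ax": 0, "ay": 0, "az": 0}

```text
clock: 36.0
tcp_pos: [0.5273, -0.3704, 0.0523]
orientation: [0.198, 3.135, -0.0]
contact_force: [0.5, 0.7, -2.6]
grip_width: 0.0187
gripper_force: 79.7
```

Call:
arm_command:
  rows:
    - {"fingers": -1, "x": 0, "y": 0, "z": 0.001, "ax": 0, "ay": 0, "az": 0}
    - {"fingers": -1, "x": 0, "y": 0, "z": 0, "ax": 0, "ay": 0, "az": 0}

```text
clock: 36.17
tcp_pos: [0.5274, -0.3705, 0.0516]
orientation: [0.198, 3.135, -0.0]
contact_force: [-0.1, -0.0, -1.7]
grip_width: 0.0188
gripper_force: 79.6
```

Call:
arm_command:
  rows:
    - {"fingers": -1, "x": 0, "y": 0, "z": 0.001, "ax": 0, "ay": 0, "az": 0}
    - {"fingers": 0, "x": 0, "y": 0, "z": 0, "ax": 0, "ay": 0, "az": 0}
    - {"fingers": 1, "x": 0, "y": 0, "z": 0, "ax": 0, "ay": 0, "az": 0}
    - {"fingers": 1, "x": 0, "y": 0, "z": 0, "ax": 0, "ay": 0, "az": 0}
    - {"fingers": 1, "x": 0, "y": 0, "z": 0, "ax": 0, "ay": 0, "az": 0}
    - {"fingers": 1, "x": 0, "y": 0, "z": -0.02, "ax": 0, "ay": 0, "az": 0}
    - {"fingers": 1, "x": 0, "y": 0, "z": -0.04, "ax": 0, "ay": 0, "az": 0}
    - {"fingers": 1, "x": 0, "y": 0, "z": -0.04, "ax": 0, "ay": 0, "az": 0}
    - {"fingers": 1, "x": 0, "y": 0, "z": -0.03, "ax": 0, "ay": 0, "az": 0}
  grip_force: 40

```text
clock: 36.92
tcp_pos: [0.5278, -0.3709, 0.1833]
orientation: [0.198, 3.133, -0.002]
contact_force: [0.9, -1.1, 0.8]
grip_width: 0.0856
gripper_force: 0.0
```

```bash
python3 - <<'E'
from h import *
f=snap('side','s8');P=cloud(f);Z=P[...,2]
m=(Z>.0235)&(Z<.034)&(P[...,0]>.45)&(P[...,0]<.68)&(P[...,1]<-.33)&(P[...,1]>-.43)
print(m.sum(),cv2.minAreaRect((P[m][:,:2]*1000).astype(np.float32)))
p=[.5575,.2534]
plan(*p,.18,7.8)
E
```

```text
121 ((561.5867309570312, -378.607421875), (25.520347595214844, 149.36285400390625), 84.3663101196289)
d(mm) [ 52.4 624.6   6.1] az 74.9 alt -105.1 rows 16 t 37.0 j7 2.05 F [ 0.8 -1.2  5. ]
```

Call:
arm_command:
  rows:
    - {"fingers": 1, "x": 0.003, "y": 0.036, "z": 0, "ax": 0, "ay": 0, "az": 0}
    - {"fingers": 1, "x": 0.003, "y": 0.036, "z": 0, "ax": 0, "ay": 0, "az": 0}
    - {"fingers": 1, "x": 0.003, "y": 0.036, "z": 0, "ax": 0, "ay": 0, "az": 0}
    - {"fingers": 1, "x": 0.003, "y": 0.036, "z": 0, "ax": 0, "ay": 0, "az": 0}
    - {"fingers": 1, "x": 0.003, "y": 0.036, "z": 0, "ax": 0, "ay": 0, "az": 0}
    - {"fingers": 1, "x": 0.003, "y": 0.036, "z": 0, "ax": 0, "ay": 0, "az": 0}
    - {"fingers": 1, "x": 0.003, "y": 0.036, "z": 0, "ax": 0, "ay": 0, "az": 0}
    - {"fingers": 1, "x": 0.003, "y": 0.036, "z": 0, "ax": 0, "ay": 0, "az": 0}
    - {"fingers": 1, "x": 0.003, "y": 0.036, "z": 0, "ax": 0, "ay": 0, "az": 0}
    - {"fingers": 1, "x": 0.003, "y": 0.036, "z": 0, "ax": 0, "ay": 0, "az": 0}

```text
clock: 37.8
tcp_pos: [0.5426, -0.0077, 0.1803]
orientation: [0.198, 3.135, 0.0]
contact_force: [0.8, -0.5, 0.9]
grip_width: 0.0853
gripper_force: 0.0
```

Call:
arm_command:
  rows:
    - {"fingers": 1, "x": 0, "y": 0, "z": 0, "ax": 0, "ay": 0, "az": 7}
    - {"fingers": 1, "x": 0, "y": 0, "z": 0, "ax": 0, "ay": 0, "az": 7}
    - {"fingers": 1, "x": 0, "y": 0, "z": 0, "ax": 0, "ay": 0, "az": 7}
    - {"fingers": 1, "x": 0, "y": 0, "z": 0, "ax": 0, "ay": 0, "az": 7}
    - {"fingers": 1, "x": 0, "y": 0, "z": 0, "ax": 0, "ay": 0, "az": 7}
    - {"fingers": 1, "x": 0, "y": 0, "z": 0, "ax": 0, "ay": 0, "az": 7}
    - {"fingers": 1, "x": 0, "y": 0, "z": 0, "ax": 0, "ay": 0, "az": 7}
    - {"fingers": 1, "x": 0, "y": 0, "z": 0, "ax": 0, "ay": 0, "az": 7}
    - {"fingers": 1, "x": 0, "y": 0, "z": 0, "ax": 0, "ay": 0, "az": 7}
    - {"fingers": 1, "x": 0, "y": 0, "z": 0, "ax": 0, "ay": 0, "az": 7}

```text
clock: 38.63
tcp_pos: [0.5427, -0.0094, 0.1801]
orientation: [1.968, 2.449, 0.0]
contact_force: [-0.2, -0.2, 0.4]
grip_width: 0.0853
gripper_force: 0.0
```

```bash
python3 - <<'E'
from h import *
plan(.5575,.2534,.18,7.8)
E
```

```text
d(mm) [2.535e+02 7.100e+01 1.000e-01] az 4.6 alt -175.4 rows 7 t 38.6 j7 0.27 F [-0.2 -0.2  0.4]
```

Call:
arm_command:
  rows:
    - {"fingers": 1, "x": 0.0362, "y": 0.0101, "z": 0, "ax": 0, "ay": 0, "az": 0}
    - {"fingers": 1, "x": 0.0362, "y": 0.0101, "z": 0, "ax": 0, "ay": 0, "az": 0}
    - {"fingers": 1, "x": 0.0362, "y": 0.0101, "z": 0, "ax": 0, "ay": 0, "az": 0}
    - {"fingers": 1, "x": 0.0362, "y": 0.0101, "z": 0, "ax": 0, "ay": 0, "az": 0}
    - {"fingers": 1, "x": 0.0362, "y": 0.0101, "z": 0, "ax": 0, "ay": 0, "az": 0}
    - {"fingers": 1, "x": 0.0362, "y": 0.0101, "z": 0, "ax": 0, "ay": 0, "az": 0}
    - {"fingers": 1, "x": 0.0362, "y": 0.0101, "z": 0, "ax": 0, "ay": 0, "az": 4.6}
    - {"fingers": 1, "x": 0, "y": 0, "z": 0.04, "ax": 0, "ay": 0, "az": 0}
    - {"fingers": 1, "x": 0, "y": 0, "z": 0.03, "ax": 0, "ay": 0, "az": 0}
    - {"fingers": 1, "x": 0, "y": 0, "z": 0, "ax": 0, "ay": 0, "az": 0}

```text
clock: 39.47
tcp_pos: [0.5516, 0.2529, 0.1045]
orientation: [-2.053, -2.374, 0.015]
contact_force: [-1.8, -0.8, -0.4]
grip_width: 0.0855
gripper_force: 0.0
```

```bash
python3 - <<'E'
from h import *
plan(.5575,.2534,.044,7.8)
f=snap('side','s9');P=cloud(f);Z=P[...,2];H=cv2.cvtColor(f['frame'],cv2.COLOR_RGB2HSV)
m=(Z>.025)&(Z<.07)&(P[...,0]>.5)&(P[...,0]<.62)&(P[...,1]>.2)&(P[...,1]<.3)
o=m&(H[...,0]<18)&(H[...,1]>150)
print(m.sum(),P[m].min(0),P[m].max(0)); print('flange',o.sum(),np.median(P[o],0) if o.sum() else 0)
E
```

```text
d(mm) [-0.1  6.5 60.4] az 0.5 alt -179.5 rows 2 t 39.5 j7 -0.22 F [-1.8 -0.8 -0.4]
102 [0.54015968 0.21600269 0.03043445] [0.61969744 0.27512657 0.06062904]
flange 20 [0.54755997 0.26897862 0.05149899]
```

Call:
arm_command:
  rows:
    - {"fingers": 1, "x": 0, "y": 0.0065, "z": 0.02, "ax": 0, "ay": 0, "az": 0.5}
    - {"fingers": 1, "x": 0, "y": 0, "z": 0.02, "ax": 0, "ay": 0, "az": 0}
    - {"fingers": 1, "x": 0, "y": 0, "z": 0.02, "ax": 0, "ay": 0, "az": 0}
    - {"fingers": 1, "x": 0, "y": 0, "z": 0, "ax": 0, "ay": 0, "az": 0}
    - {"fingers": -1, "x": 0, "y": 0, "z": 0, "ax": 0, "ay": 0, "az": 0}
    - {"fingers": -1, "x": 0, "y": 0, "z": 0, "ax": 0, "ay": 0, "az": 0}
    - {"fingers": -1, "x": 0, "y": 0, "z": 0, "ax": 0, "ay": 0, "az": 0}
    - {"fingers": -1, "x": 0, "y": 0, "z": 0, "ax": 0, "ay": 0, "az": 0}
    - {"fingers": -1, "x": 0, "y": 0, "z": 0, "ax": 0, "ay": 0, "az": 0}
  grip_force: 40

```text
clock: 40.27
tcp_pos: [0.5588, 0.254, 0.0511]
orientation: [-2.064, -2.362, 0.009]
contact_force: [-21.3, -3.3, 16.2]
grip_width: 0.0258
gripper_force: 10.8
```

Call:
arm_command:
  rows:
    - {"fingers": -1, "x": -0.004, "y": 0, "z": 0, "ax": 0, "ay": 0, "az": 0}
    - {"fingers": -1, "x": -0.004, "y": 0, "z": 0, "ax": 0, "ay": 0, "az": 0}
    - {"fingers": -1, "x": -0.004, "y": 0, "z": 0, "ax": 0, "ay": 0, "az": 0}
    - {"fingers": -1, "x": -0.004, "y": 0, "z": 0, "ax": 0, "ay": 0, "az": 0}
    - {"fingers": -1, "x": -0.004, "y": 0, "z": 0, "ax": 0, "ay": 0, "az": 0}
    - {"fingers": -1, "x": -0.004, "y": 0, "z": 0, "ax": 0, "ay": 0, "az": 0}
    - {"fingers": -1, "x": -0.003, "y": 0, "z": 0, "ax": 0, "ay": 0, "az": 0}
    - {"fingers": -1, "x": 0, "y": 0, "z": 0, "ax": 0, "ay": 0, "az": 0}

```text
clock: 40.93
tcp_pos: [0.5615, 0.2278, 0.0509]
orientation: [-2.062, -2.362, 0.009]
contact_force: [-12.9, -0.8, 15.3]
grip_width: 0.0224
gripper_force: 38.7
```

Call:
arm_command:
  rows:
    - {"fingers": -1, "x": -0.002, "y": -0.001, "z": 0, "ax": 0, "ay": 0, "az": 0}
    - {"fingers": -1, "x": -0.002, "y": -0.001, "z": 0, "ax": 0, "ay": 0, "az": 0}
    - {"fingers": -1, "x": 0, "y": 0, "z": 0, "ax": 0, "ay": 0, "az": 0}

```text
clock: 41.18
tcp_pos: [0.5618, 0.2242, 0.051]
orientation: [-2.064, -2.364, 0.003]
contact_force: [-7.6, 0.6, 8.3]
grip_width: 0.0228
gripper_force: 39.3
```

Call:
arm_command:
  rows:
    - {"fingers": -1, "x": -0.002, "y": 0, "z": 0, "ax": 0, "ay": 0, "az": 0}
    - {"fingers": -1, "x": -0.002, "y": 0, "z": 0, "ax": 0, "ay": 0, "az": 0}
    - {"fingers": -1, "x": 0, "y": 0, "z": 0, "ax": 0, "ay": 0, "az": 0}

```text
clock: 41.43
tcp_pos: [0.5618, 0.2241, 0.0511]
orientation: [-2.059, -2.364, -0.001]
contact_force: [-8.7, 8.6, 6.8]
grip_width: 0.0226
gripper_force: 39.0
```

Call:
arm_command:
  rows:
    - {"fingers": -1, "x": 0.003, "y": 0, "z": 0, "ax": 0, "ay": 0, "az": 0}
    - {"fingers": 1, "x": 0, "y": 0, "z": 0, "ax": 0, "ay": 0, "az": 0}
    - {"fingers": 1, "x": 0, "y": 0, "z": 0, "ax": 0, "ay": 0, "az": 0}
    - {"fingers": 1, "x": 0, "y": 0, "z": 0, "ax": 0, "ay": 0, "az": 0}
    - {"fingers": 1, "x": 0, "y": 0, "z": 0, "ax": 0, "ay": 0, "az": 0}
    - {"fingers": 1, "x": 0, "y": 0, "z": -0.03, "ax": 0, "ay": 0, "az": 0}
    - {"fingers": 1, "x": 0, "y": 0, "z": -0.04, "ax": 0, "ay": 0, "az": 0}
    - {"fingers": 1, "x": 0, "y": 0, "z": -0.04, "ax": 0, "ay": 0, "az": 0}
    - {"fingers": 1, "x": 0.03, "y": 0, "z": -0.04, "ax": 0, "ay": 0, "az": 0}
    - {"fingers": 1, "x": 0.03, "y": 0, "z": 0, "ax": 0, "ay": 0, "az": 0}

```text
clock: 42.27
tcp_pos: [0.5624, 0.2753, 0.2018]
orientation: [2.073, 2.354, 0.018]
contact_force: [2.0, 0.4, -0.1]
grip_width: 0.0855
gripper_force: 0.0
```

```bash
python3 - <<'E'
from h import *
for n in('side','top'):
  f=snap(n,n+'10')
  for k,(t) in dict(now=f,start=load(n+'0')).items():
    P=cloud(t);Z=P[...,2];H=cv2.cvtColor(t['frame'],cv2.COLOR_RGB2HSV);s=P[...,:2]@ex*1000;l=P[...,:2]@ey*1000
    o=(Z>.025)&(Z<.07)&(P[...,0]>.5)&(P[...,0]<.62)&(P[...,1]>.2)&(P[...,1]<.3)&(H[...,0]<18)&(H[...,1]>150)
    print(n,k,'flange l',o.sum(),np.median(l[o]).round(1) if o.sum() else 0,
     'lanes raised',((Z>.028)&(Z<.045)&(s>440)&(s<636)&(l>-112)&(l<92)).sum())
f=load('top10');P=cloud(f);Z=P[...,2];H=cv2.cvtColor(f['frame'],cv2.COLOR_RGB2HSV)
print('grip',rect(P,(Z>.052)&(Z<.075),411,209))
E
```

```text
side now flange l 22 161.9 lanes raised 0
side start flange l 23 162.6 lanes raised 0
top now flange l 33 162.7 lanes raised 1
top start flange l 34 164.1 lanes raised 0
grip (array([ 524.4, -370.7]), array([43.7, 20.3]), -5.7, 62.7, 136)
```

```bash
python3 -c "
from h import *
print(r.hand_in())"
```

```text
the job is handed in; nothing more can be done
None
```

The job is handed in: the red and yellow blocks (no blue one was there) are home against their stops, the lock knob is fully back in, and the pusher lies along its white pad within about 2° of it. I left the tape, ink jar and pencil cup alone, and saw no contact with them.

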